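# Snap a spectacle-case press stud shut with setting pliers

### The job

A spectacle-case flap stands upright in the small steel holder with an unfastened press stud through it. Pick up the sprung setting pliers by both handles, bring the jaws in over the stud so that one jaw is on each face, and squeeze gently, just until the stud clicks shut, without crushing it. Then let the handles spring open, bring the pliers away and lay them flat on the cork mat again, leaving everything else where it stands; touch the holder and stud only with the pliers.

Things in the scene. Friction and masses are not known exactly. Their poses are not given: they have to be found in the camera images.
- pliers: Loose setting pliers lying flat, 160 mm long, 24 mm tall, 165 g: bare metal jaws, two black handles. Origin at the underside under the rivet; +x along the centre line to the jaws, z up (true when open; it is the frame of the half with handle at -y, jaw at +y, so when squeezed it turns by minus half of joint pliers_arm). Centre of mass 56 mm behind the rivet.
- pliers_arm (a joint): Squeeze angle of the pliers (rad): 0 = open, grows on squeezing, 0.08 when carried at 54 mm, 0.29 at 40 mm over the handles, limit 0.46. They spring open by themselves, with 7 N (open) to 10 N (shut) at pliers_grip, which presses the handles against the fingers that carry them.
- pliers_grip (a point): Middle between the handles where to hold them across, 65 mm behind the rivet, 12 mm over the underside. Handles: bars 75 mm long, 10 mm thick, 24 mm tall; the pads fit the 35 mm between two 4 mm high stops. There 59 mm over the outsides when open; carry them at 54 mm (handles parallel, jaw gap 26 to 30 mm). Each 10 mm of squeeze shuts the jaws by 7 mm.
- pliers_jaw (a point): Point 45 mm ahead of the rivet on the centre line, 12 mm over the underside (110 mm ahead of pliers_grip), between the two round dies (14 mm across). The die on the -y jaw is on a screw, set at random 0 to 4 mm inwards and stiff: the jaw gap when open is 30 to 34 mm and its middle lies 0 to 2 mm to +y of this point. So where the stud clicks has to be felt.
- mat: Thin cork mat, 250 x 150 x 3 mm, fixed; origin at the centre of its underside, the long side along its x.
- holder: Fixed steel holder, base 75 x 70 x 14 mm, whose clamp grips a brown upright flap (52 mm along x, 3 mm thick along y, top 64 mm above the table). Origin on the table straight under the stud; the flap's near edge is 11 mm from the stud towards -x, the clamp is towards +x, below 31 mm. Bring the pliers in level along +x, a jaw on either side of the flap.
- stud_mid (a point): Point on the stud's axis in the middle of the flap, 50 mm above the table; axes as the holder, the stud's axis is y.
- stud_socket: Brass socket of the press stud, 15 mm across, fixed on the flap's -y face; its outer face is 8.5 mm from stud_mid.
- stud_cap: Brass cap of the press stud, 15 mm across, on the +y side; its outer face starts 11 mm from stud_mid (19.5 mm over the whole stud) and ends 5.8 mm from it. Origin on the stud's axis, 11 mm inside its outer face.
- stud_pin (a joint): How far the cap is pressed in (m): 0 = open, 0.0052 = clicked shut. It resists with up to 7 N; past 0.0026 it snaps home by itself and the squeeze force suddenly drops; pressed less, it springs back. Over 12 N of either jaw dents the stud: squeezing on against the closed stud, or pushing sideways off centre (only the cap gives, not the socket).
- booklet: Bystander: paper booklet 150 x 210 x 12 mm, origin under its centre.
- spec_case: Bystander: closed dark spectacle case 62 x 158 x 30 mm, origin under its centre.
- driver: Bystander: screwdriver 150 mm long, lying between the mat and the holder.
- cleaner: Bystander: white spray bottle 44 mm across, 120 mm tall, origin under its centre.
- tumbler: Bystander: steel tumbler 72 mm across, 100 mm tall, origin under its centre.
- spare_specs: Bystander: folded spectacles 132 mm wide, 40 mm tall, origin under their middle.
Things that resemble listed ones, but are neither listed nor needed, are in the scene too. What is shaped like the pliers but blue is not meant. Leave any purple look-alike of the holder alone.

How it is judged:
By the outcome, as a careful person would: the job done as asked, in the order asked, and still so for the second after the job is handed in, with the robot touching nothing.
It also fails if it takes over 72 s, if anything falls off the work surface, if the arm or the gripper's body presses on something with over 40 N, if the wrist force passes 120 N, or if a joint passes its speed limit or range.

### The arm

A 6-joint arm with a two-finger parallel gripper is mounted at the origin on the work surface. World frame = base frame: x ahead of the robot, y to its left, z up, the work surface at z = 0. Lengths are in mm, angles in rad, forces in N, time in s.
With the tool pointing down it reaches from about 350 to 875 mm from the base axis. Payload 4.2 kg.
Tool frame: the origin (TCP) lies between the finger pads; the fingertips stand 11 mm ahead of it and the grasp point (between the pads) lies 8 mm behind it; z points along the fingers, y is the direction in which the jaws open and shut (so a half turn about z gives the same grasp; the last joint's range is limited). The gripper opens to 85 mm and grips with 20 to 120 N. Pads are 22 mm wide; open, the fingers measure 114 mm over their backs; the gripper's body (76 mm by 85 mm) begins 54 mm behind the grasp point. The pads swing forward as they close: fully open they stand 13 mm farther back than shut.
Start: joints at [-1.007, 0.385, 0.008, 0, -1.194, -0.259], TCP at [187.58, -596.165, 242.312] pointing down, gripper open.
Joint ranges: [-3.14, 3.14], [-1.21, 2.06], [-1.07, 1.41], [-3.16, 2.05], [-2.99, -0.16], [-3.1, 3.1]. Speed limits (rad/s): [2.79, 2.79, 3.14, 3.14, 3.14, 3.14].

### API

Orientations are given as a unit quaternion [x, y, z, w].
In Python, from bench import * gives the robot as it stands. The module is installed in compiled form; this text tells all that it offers.
- The arm moves only by the tool drive_tool, never from a script. Its argument "increments" is a list of rows, each a list of 3 entries, a list of its own where there are three numbers: the gripper command: -1 is shut, 1 is fully open, values between are in proportion, then the shift along the tool's x, y, z scaled (see below), then the turn about the tool's z scaled (see below). In form: [[hand, [tx, ty, tz], turn], ...]. A call has 1 to 20 rows; each row shifts and turns the commanded pose from where the row before left it, along the tool's axes as they then stand; what a row does not reach is not made up. The controller multiplies each number of a shift by 0.3 m and each number of a turn by 2 rad. A row lasts 1/8 s, in which the tool goes at most 62.5 mm and 10.7 degrees, less where a joint would pass 70% of its speed; a pose out of reach is approached as far as the arm can. A call with a number of a shift or a turn outside -1 to 1 is refused whole. A call with a gripper value outside its range is refused whole. The fingers move at their own pace and stop on an object; the grip force is fixed at half the most. Time passes only in rows, so rows that do not move let the fingers close. It gives the time, the measured TCP pose, the force and the opening at its end, in the units of the state.
- read_state(): the state, without advancing time (a new reading comes with each control period).
- get_image(name): name is "scene" or "top" or "wrist"; returns the picture (480x640x3 uint8, red, green, blue); there is no depth.
- calibration(name): a dict with "fovy" (degrees; the focal length in pixels is half the picture's height over the tangent of half this angle, whatever the lens; pixels are square), "cx", "cy" (the principal point, pixels), "k1" (the pictures are not rectified: a ray, as slopes to the right and down, at radius r is drawn at 1 + k1 r^2 times it, then the intrinsics apply), "R" (3x3) and "t" (3): a world point X has camera coordinates R X + t. Camera axes: x right, y down, z forward; pixel columns grow to the right and rows downward; lengths in mm; the calibration is good to about 2 mm. A picture is of the moment at which its call begins: read the wrist's pose just before it. calibration takes no time and is no camera call; for the wrist camera it gives the pose at the moment of the call.
- job_done(): hands the job in, once; it reports no verdict.
The state is a dict: "clock": time; "joints": joint angles; "joint_vel": joint speeds; "joint_efforts": joint torques, N m; "position": TCP position; "ee_rot": TCP orientation; "contact_force": force on the tool from outside, world axes, zero at the start; "wrist_torque": the same for the moment, N m; "gripper_width": finger opening in mm.
Only numpy, scipy, OpenCV 4.12 (cv2) and the standard library are available. Lean on these libraries where they do the work, as an engineer would, in place of code of your own. Each camera call takes 0.05 s, during which the arm holds its last target.

## Working session

There is one attempt and no reset: what is moved stays moved. The work goes in short steps, Python scripts to look and compute and a tool call to move; the robot and the scene stay as the last step left them, time stands still between calls to the robot, and variables do not carry over. Pictures are saved under pics/ and viewed, and the job is handed in when it is done.

Besides the shell and the picture viewer there is one more tool, called after ">>>" as name([rows], argument=value, ...), one row to a line, values as JSON. drive_tool: Moves the arm, as the interface text tells. Shifts and turns lie within -1 to 1; 1 stands for 0.3 m of shift or 2 rad of turn. Its arguments: {"type":"object","properties":{"increments":{"type":"array"}},"required":["increments"]}

```bash
mkdir -p pics; python3 - <<'E'
from bench import *
import cv2
s=read_state(); print(s)
for n in("scene","top","wrist"):
    c=calibration(n); print(n,c)
    cv2.imwrite(f"pics/{n}0.png",cv2.cvtColor(get_image(n),cv2.COLOR_RGB2BGR))
E
```

```text
{'clock': 0.0, 'joints': array([-1.00740696e+00,  3.85555689e-01,  6.63130775e-03, -5.00361311e-04,
       -1.19397917e+00, -2.58558550e-01]), 'joint_vel': array([ 0.00089377, -0.00015583,  0.00102431, -0.0002612 , -0.00012653,
       -0.00087343]), 'joint_efforts': array([ 1.63903901e-04, -3.92290449e+01,  1.88404799e+01,  4.18623984e+00,
       -4.68356215e-03, -4.88246798e-06]), 'position': array([ 187.41309521, -595.65978657,  241.22401181]), 'ee_rot': array([-1.51734658e-01,  9.88420674e-01,  1.05877794e-03, -2.07752412e-04]), 'contact_force': array([-0.27608666,  0.19598509, -1.26804366]), 'wrist_torque': array([-0.02425403, -0.01461273, -0.067997  ]), 'gripper_width': 85.50531140660961}
scene {'fovy': 54.54062874614701, 'cx': 315.82290250887183, 'cy': 243.38483049947, 'k1': -0.09500589173978771, 'R': array([[ 0.33958343,  0.94048113,  0.0133545 ],
       [ 0.64286894, -0.22171237, -0.73318698],
       [-0.68658766,  0.25756335, -0.67989595]]), 't': array([-155.75192285, -269.01751328, 1554.76063108])}
top {'fovy': 50.95150003975826, 'cx': 324.8005883707063, 'cy': 244.98452625734996, 'k1': -0.12480000362854708, 'R': array([[ 0.02939045, -0.99956118,  0.00369411],
       [-0.98425485, -0.02958442, -0.17426175],
       [ 0.17429457,  0.00148568, -0.98469244]]), 't': array([ -43.55474499,  521.29643531, 1021.1502889 ])}
wrist {'fovy': 71.16131265602839, 'cx': 316.6242461273663, 'cy': 233.5015115870912, 'k1': 0.00019256980305893895, 'R': array([[-0.30036179,  0.95382346,  0.00189771],
       [ 0.91984425,  0.28913416,  0.26511885],
       [ 0.25232789,  0.08137717, -0.96421387]]), 't': array([623.64683553, -32.66749393, 379.11779168])}
```

View pics/scene0.png

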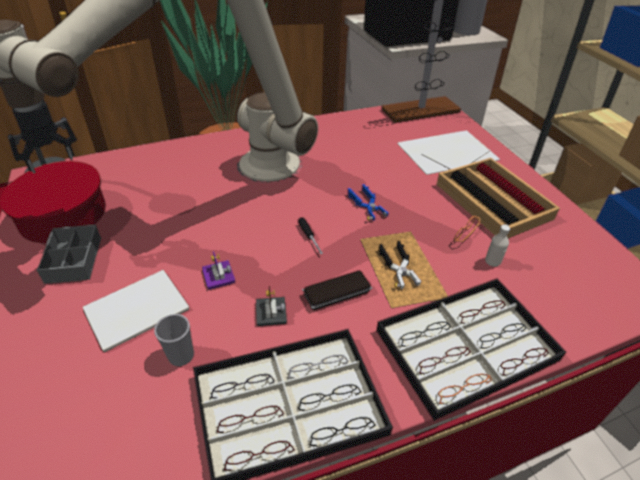

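View pics/top0.png

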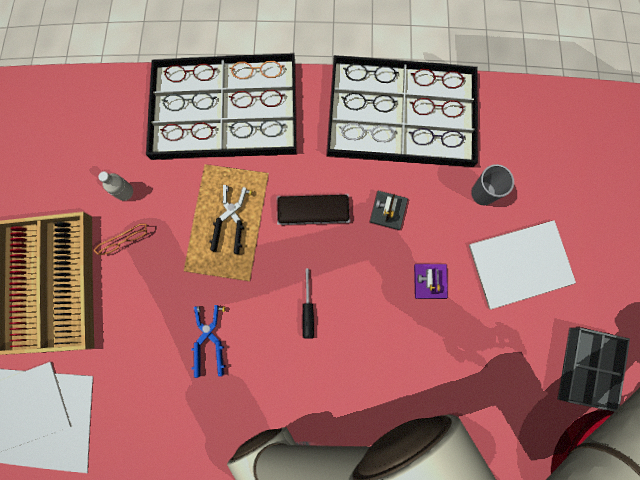

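View pics/wrist0.png

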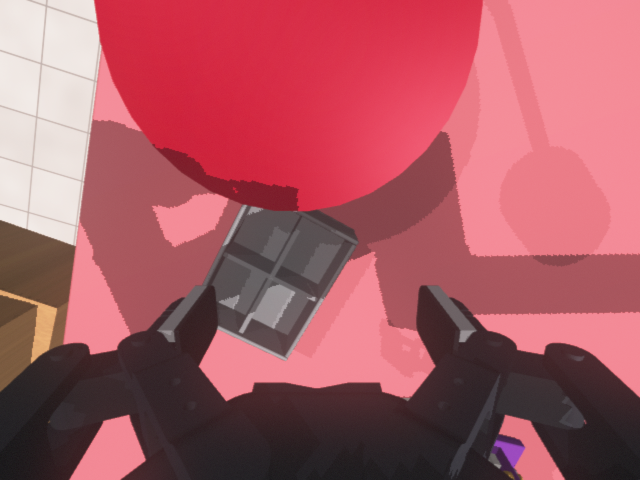

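```bash
cat > h.py <<'E'
from bench import *
import cv2, numpy as np
def ray(cal,u,v):
    f=240/np.tan(np.radians(cal['fovy']/2)); p=np.array([(u-cal['cx'])/f,(v-cal['cy'])/f]); q=p.copy()
    for _ in range(30): q=p/(1+cal['k1']*(q@q))
    R=np.array(cal['R']);t=np.array(cal['t'])
    return -R.T@t, R.T@np.array([q[0],q[1],1.])
def at(cal,u,v,z):
    o,d=ray(cal,u,v); return o+d*(z-o[2])/d[2]
def proj(cal,X):
    f=240/np.tan(np.radians(cal['fovy']/2)); c=np.array(cal['R'])@np.array(X,float)+np.array(cal['t']); q=c[:2]/c[2]
    q=q*(1+cal['k1']*(q@q)); return q*f+[cal['cx'],cal['cy']]
def tri(pairs):
    A=np.zeros((3,3));b=np.zeros(3)
    for cal,u,v in pairs:
        o,d=ray(cal,u,v);d/=np.linalg.norm(d);P=np.eye(3)-np.outer(d,d);A+=P;b+=P@o
    X=np.linalg.solve(A,b); return X,[np.round(proj(c,X)-[u,v],1) for c,u,v in pairs]
def snap(n,name):
    im=cv2.cvtColor(get_image(n),cv2.COLOR_RGB2BGR); cv2.imwrite(f"pics/{name}.png",im); return im
def crop(im,x0,y0,x1,y1,k,name):
    c=cv2.resize(im[y0:y1,x0:x1],None,fx=k,fy=k,interpolation=cv2.INTER_CUBIC); cv2.imwrite(f"pics/{name}.png",c)
E
python3 - <<'E'
from h import *
t=cv2.imread('pics/top0.png');s=cv2.imread('pics/scene0.png')
crop(t,180,160,280,285,6,'c_mat');crop(t,360,180,420,240,10,'c_hold')
crop(s,245,275,300,330,10,'c_hold_s');crop(s,355,225,450,310,8,'c_mat_s')
E
```

```text
(no output)
```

View pics/c_mat.png

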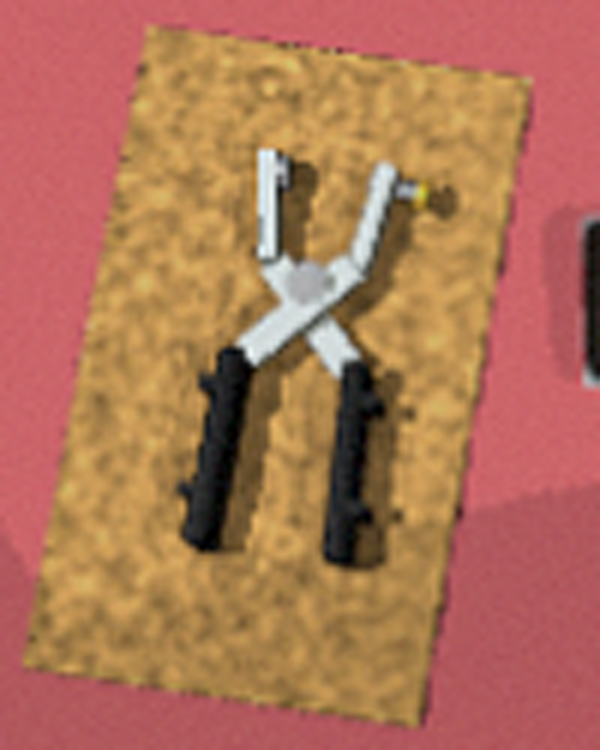

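View pics/c_hold.png

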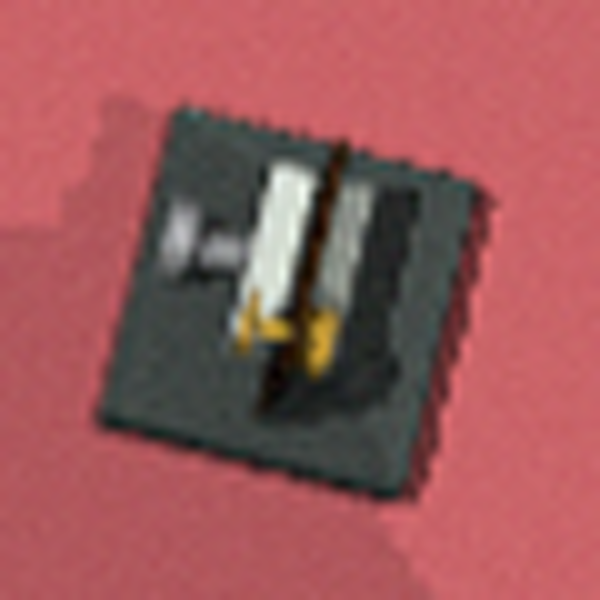

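View pics/c_hold_s.png

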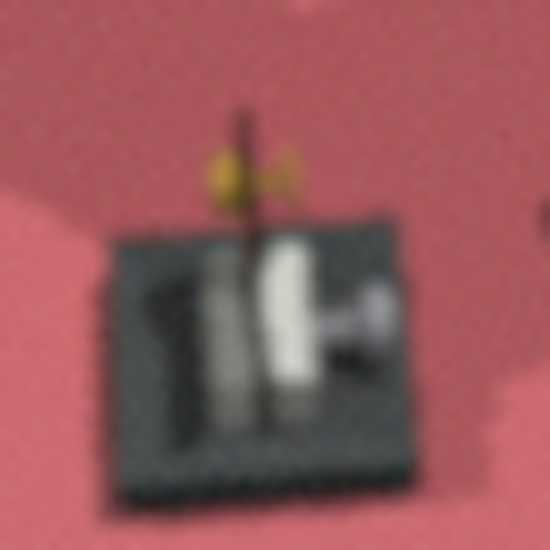

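View pics/c_mat_s.png

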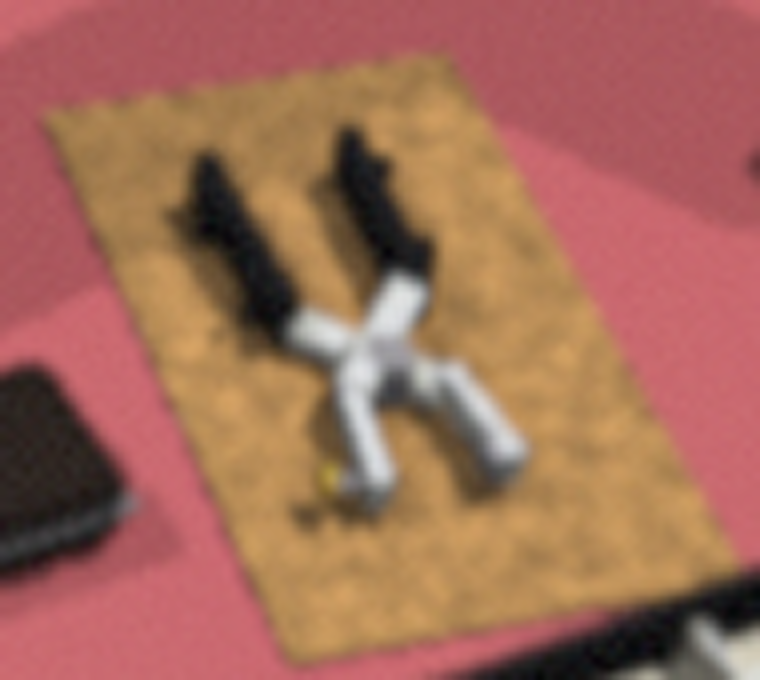

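```bash
python3 - <<'E'
from h import *
T=calibration('top');S=calibration('scene')
m=lambda u,v:(180+u/6,160+v/6); ms=lambda u,v:(355+u/8,225+v/8)
h=lambda u,v:(360+u/10,180+v/10); hs=lambda u,v:(245+u/10,275+v/10)
p=lambda n,a:print(n,np.round(a,1))
print('mat');[p('',at(T,*m(*q),3)) for q in [(150,28),(530,78),(422,725),(25,662)]]
[p('s',at(S,*ms(*q),3)) for q in [(45,110),(455,58),(738,568),(295,660)]]
L=lambda: None
rear=[at(T,*m(*q),27) for q in[(203,545),(341,560)]];front=[at(T,*m(*q),27) for q in[(235,350),(358,362)]]
p('rear',rear);p('front',front);p('rivet T',at(T,*m(310,283),27));p('rivet S',at(S,*ms(392,365),27))
p('rear S',[at(S,*ms(*q),27) for q in[(348,130),(205,155)]])
p('jaw',[at(T,*m(*q),27) for q in[(268,150),(388,165)]]);
p('jawS',[at(S,*ms(*q),27) for q in[(510,455),(380,490)]]);
a=(rear[0]+rear[1])/2;b=(front[0]+front[1])/2;d=b-a;print('ang',np.arctan2(d[1],d[0]))
print('holder')
c=np.array([at(T,*h(*q),14) for q in[(183,105),(487,190),(405,498),(105,422)]]);p('c',c);p('ctr',c.mean(0))
for i,j in((1,0),(2,3),(3,0),(2,1)):
    d=c[j]-c[i];print(np.linalg.norm(d),np.arctan2(d[1],d[0]))
c=np.array([at(S,*hs(*q),14) for q in[(115,240),(395,220),(415,480),(112,498)]]);p('cS',c);p('ctr',c.mean(0))
for i,j in((0,1),(3,2),(0,3),(1,2)):
    d=c[j]-c[i];print(np.linalg.norm(d),np.arctan2(d[1],d[0]))
# stud: socket right in top; cap left
p('socket',tri([(T,*h(320,340)),(S,*hs(230,178))])[0]);print(tri([(T,*h(320,340)),(S,*hs(230,178))])[1])
r=tri([(T,*h(245,325)),(S,*hs(290,175))]);p('cap',r[0]);print(r[1])
p('flap top near T',at(T,*h(265,408),64));p('far',at(T,*h(340,145),64));p('flap top S',at(S,*hs(243,110),64))
E
```

```text
mat
 [708.5 251.9   3. ]
 [692.  105.1   3. ]
 [445.6 132.2   3. ]
 [463.9 280.4   3. ]
s [448.5 134.7   3. ]
s [470.7 282.5   3. ]
s [709.3 251.9   3. ]
s [695.8 106.6   3. ]
rear [[505.6 211.6  27. ]
 [501.7 161.1  27. ]]
front [[577.9 204.7  27. ]
 [574.7 159.3  27. ]]
rivet T [603.8 178.8  27. ]
rivet S [616.2 177.   27. ]
rear S [[514.2 214.1  27. ]
 [509.7 163.4  27. ]]
jaw [[654.  197.8  27. ]
 [649.3 152.8  27. ]]
jawS [[662.3 193.5  27. ]
 [661.8 149.   27. ]]
ang -0.0592393187412336
holder
c [[ 655.1 -143.8   14. ]
 [ 637.7 -212.    14. ]
 [ 566.9 -193.6   14. ]
 [ 582.  -127.2   14. ]]
ctr [ 610.4 -169.1   14. ]
70.36980680640659 1.3217088766932854
68.13226181638525 1.3481332123053096
74.92969540465073 -0.2232776747028915
73.10533368497909 -0.2535690290031145
cS [[ 573.8 -191.5   14. ]
 [ 589.5 -126.8   14. ]
 [ 664.9 -145.3   14. ]
 [ 647.4 -211.5   14. ]]
ctr [ 618.9 -168.8   14. ]
66.55631466432538 1.332227739950469
68.44233870036264 1.312611174830453
76.29960233264514 -0.2647862979280454
77.61600277603269 -0.24020891871603772
socket [ 593.8 -168.3   49.4]
[array([-0.7, -0.2]), array([-0.7,  0. ])]
cap [ 596.6 -153.6   48. ]
[array([-0.2, -0. ]), array([-0.2,  0. ])]
flap top near T [ 574.7 -156.4   64. ]
far [ 632.6 -172.1   64. ]
flap top S [ 588.  -161.1   64. ]
```

>>> drive_tool([
  [1,[-0.0982,0.1052,0],0],
  [1,[-0.0982,0.1052,0],0],
  [1,[-0.0982,0.1052,0],0],
  [1,[-0.0982,0.1052,0],0],
  [1,[-0.0982,0.1052,0],0],
  [1,[-0.0982,0.1052,0],0],
  [1,[-0.0982,0.1052,0],0],
  [1,[-0.0982,0.1052,0],0],
  [1,[-0.0982,0.1052,0],0],
  [1,[-0.0982,0.1052,0],0],
  [1,[-0.0982,0.1052,0],0],
  [1,[-0.0982,0.1052,0],0],
  [1,[-0.0982,0.1052,0],0],
  [1,[-0.0982,0.1052,0],0],
  [1,[-0.0982,0.1052,0],0],
  [1,[-0.0982,0.1052,0],0],
  [1,[-0.0982,0.1052,0],0],
  [1,[-0.0982,0.1052,0],0],
  [1,[-0.0982,0.1052,0],0],
  [1,[-0.0982,0.1052,0],0],
])

```text
clock: 2.65
position: [560.5, 184.0, 242.0]
ee_rot: [-0.152, 0.988, -0.0, -0.0]
contact_force: [0.1, 0.0, 0.2]
gripper_width: 85.5
```

>>> drive_tool([
  [1,[0,0,0],-0.0926],
  [1,[0,0,0],-0.0926],
  [1,[0,0,0],-0.0926],
  [1,[0,0,0],-0.0926],
  [1,[0,0,0],-0.0926],
  [1,[0,0,0],-0.0926],
  [1,[0,0,0],-0.0926],
  [1,[0,0,0],-0.0926],
  [1,[0,0,0],-0.0926],
  [1,[0,0,0],-0.0926],
  [1,[0,0,0],-0.0926],
  [1,[0,0,0],-0.0926],
  [1,[0,0,0],-0.0926],
  [1,[0,0,0],-0.0926],
  [1,[0,0,0],-0.0926],
  [1,[0,0,0],0],
])

```text
clock: 4.65
position: [560.0, 182.7, 242.0]
ee_rot: [1.0, -0.03, -0.0, 0.0]
contact_force: [-0.5, 0.5, 0.2]
gripper_width: 85.5
```

```bash
python3 - <<'E'
from h import *
import json
s=read_state();print(s['clock'],s['position'],s['ee_rot'],s['joints'],s['contact_force'])
c=calibration('wrist');snap('wrist','w1')
import pickle;pickle.dump(c,open('w1.pkl','wb'))
E
```

```text
4.65 [559.98982759 182.67969003 241.97631631] [ 9.99535243e-01 -3.04820366e-02 -3.43677262e-04  1.58357490e-04] [ 5.89997826e-01  3.24293147e-01 -8.36989819e-02 -1.54615244e-04
 -1.16354758e+00  9.19886271e-01] [-0.47735444  0.51225423  0.21343211]
```

View pics/w1.png

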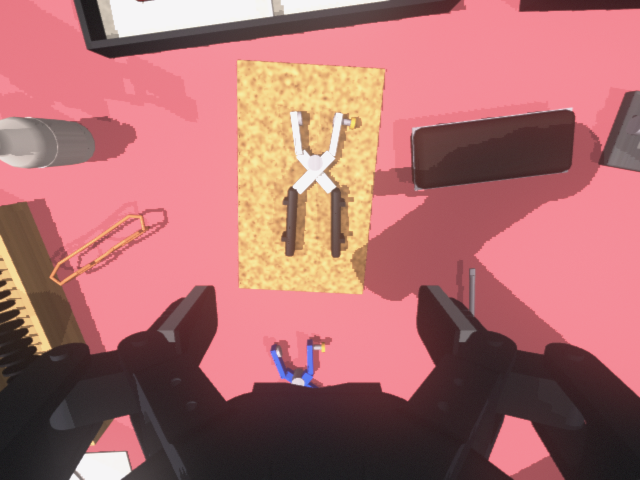

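```bash
python3 - <<'E'
from h import *
im=cv2.imread('pics/w1.png'); crop(im,275,100,375,270,4,'c_w1a'); 
E
```

```text
(no output)
```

View pics/c_w1a.png

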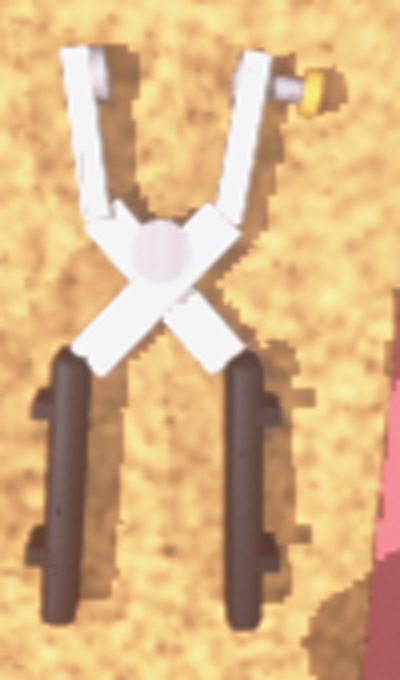

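```bash
python3 - <<'E'
from h import *
import pickle
W=pickle.load(open('w1.pkl','rb'));T=calibration('top');S=calibration('scene')
w=lambda u,v:(275+u/4,100+v/4); p=lambda n,a:print(n,np.round(a,1))
m=lambda u,v:(180+u/6,160+v/6); ms=lambda u,v:(355+u/8,225+v/8)
P={k:at(W,*w(*q),27) for k,q in dict(lt=(68,350),lb=(58,618),rt=(245,352),rb=(243,624),lg=(62,475),rg=(244,480),riv=(162,250),lj=(77,48),rj=(257,55)).items()}
for k in P:p(k,P[k])
p('grip',(P['lg']+P['rg'])/2); d=P['lg']-P['rg'];print(np.linalg.norm(d),np.arctan2(-d[0],d[1]))
d=P['lj']-P['rj'];print('jaw perp',np.linalg.norm(d),np.arctan2(-d[0],d[1]))
mid=lambda a,b:(P[a]+P[b])/2
for a,b in((mid('lb','rb'),mid('lj','rj')),(mid('lg','rg'),P['riv']),(mid('lb','rb'),mid('lt','rt'))):
  d=b-a;print(np.linalg.norm(d),np.arctan2(d[1],d[0]))
print('mat');[p('',at(W,*q,3)) for q in[(238,60),(384,69),(362,294),(240,289)]]
for n,a,b,c in(('riv',(162,250),(310,283),(392,365)),):
  r=tri([(W,*w(*a)),(T,*m(*b)),(S,*ms(*c))]);p(n,r[0]);print(r[1])
E
```

```text
lt [580.5 206.5  27. ]
lb [507.8 215.1  27. ]
rt [577.2 160.9  27. ]
rb [503.  164.8  27. ]
lg [547.6 210.7  27. ]
rg [543.3 162.7  27. ]
riv [604.3 180.7  27. ]
lj [653.7 198.4  27. ]
rj [649.4 154.7  27. ]
grip [545.4 186.7  27. ]
48.23429839215446 -0.08888529764514816
jaw perp 43.90431949203508 -0.09721676807547873
146.74327361814323 -0.0911611418913362
59.129027181514275 -0.10158716022664585
73.70378807022995 -0.0846317384057688
mat
 [708.  252.2   3. ]
 [690.9 106.2   3. ]
 [444.1 134.4   3. ]
 [459.6 280.6   3. ]
riv [605.8 181.7  16.1]
[array([-1. , -2.1]), array([-0.4,  0.3]), array([-0.9, -0.3])]
```

>>> drive_tool([
  [1,[0,0,0],0.0145],
  [1,[-0.01525,-0.00225,0.1],0],
  [1,[-0.01525,-0.00225,0.1333],0],
  [1,[-0.01525,-0.00225,0.1333],0],
  [1,[-0.01525,-0.00225,0.1333],0],
  [1,[0,0,0.1067],0],
  [1,[0,0,0],0],
  [1,[0,0,0],0],
])

```text
clock: 5.7
position: [543.2, 187.6, 61.6]
ee_rot: [0.999, -0.044, 0.001, -0.0]
contact_force: [0.3, 0.2, 0.8]
gripper_width: 85.3
```

```bash
python3 - <<'E'
from h import *
s=read_state();print(s['clock'],s['position'],s['ee_rot'],s['contact_force'])
c=calibration('wrist');snap('wrist','w2')
import pickle;pickle.dump(c,open('w2.pkl','wb'))
print(proj(c,[542,187,27]),proj(c,[604,181,27]))
E
```

```text
5.7 [543.23840239 187.57599018  61.59677228] [ 9.99026058e-01 -4.41099855e-02  1.01591411e-03 -4.60742794e-04] [0.27537688 0.17333387 0.82967381]
[317.30442415 271.4738497 ] [318.49239432 150.64229298]
```

View pics/w2.png

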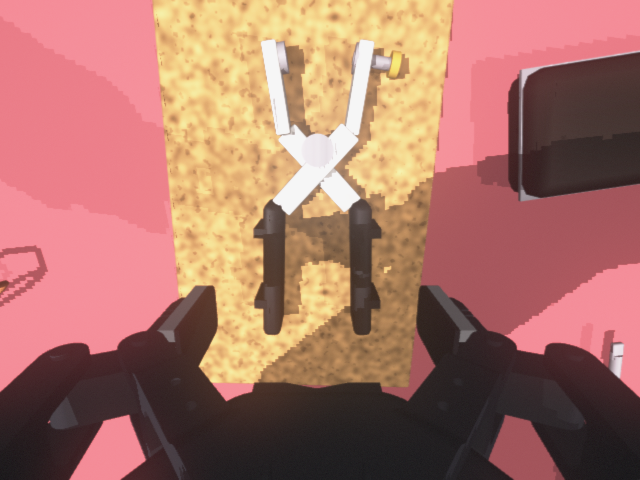

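```bash
python3 - <<'E'
from h import *
im=cv2.imread('pics/w2.png'); im=cv2.convertScaleAbs(im,alpha=2.5,beta=20);crop(im,240,190,400,340,5,'c_w2a'); 
E
```

```text
(no output)
```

View pics/c_w2a.png

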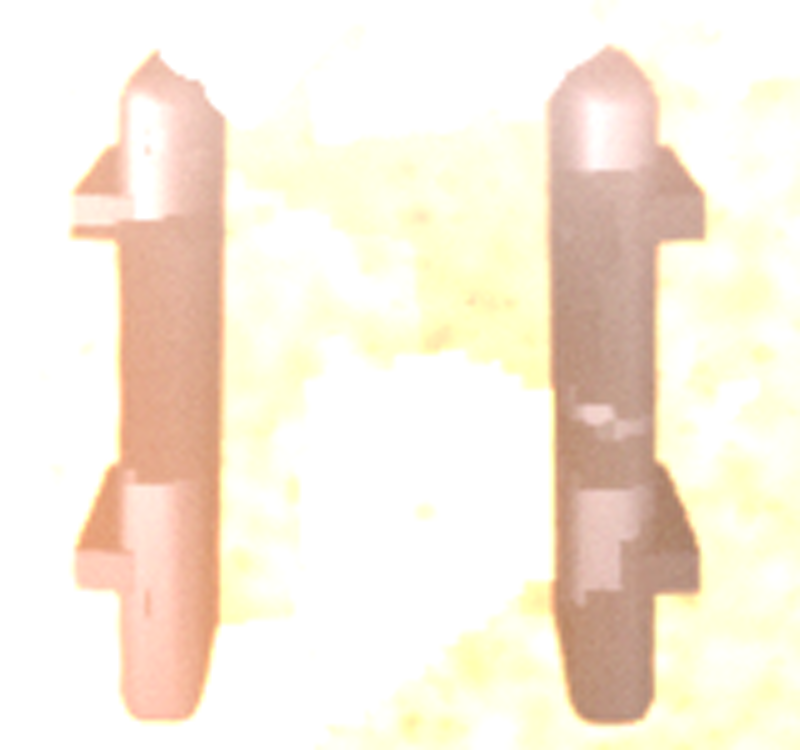

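>>> drive_tool([
  [1,[0,0,0.05],0],
  [1,[0,0,0.05],0],
  [1,[0,0,0.04],0],
  [1,[0,0,0.025],0],
  [1,[0,0,0],0],
  [1,[0,0,0],0],
])

```text
clock: 6.5
position: [542.5, 187.2, 11.0]
ee_rot: [0.999, -0.044, 0.0, -0.0]
contact_force: [0.6, -0.7, 0.2]
gripper_width: 85.0
```

>>> drive_tool([
  [0.5,[0,0,0],0],
  [0.5,[0,0,0],0],
  [0.38,[0,0,0],0],
  [0.38,[0,0,0],0],
  [0.38,[0,0,0],0],
])

```text
clock: 7.12
position: [542.4, 187.2, 11.2]
ee_rot: [0.999, -0.044, 0.0, -0.0]
contact_force: [-1.6, 1.2, 4.1]
gripper_width: 59.0
```

```bash
python3 - <<'E'
from h import *
s=read_state();print(s['clock'],s['position'],s['ee_rot'],s['contact_force'],s['wrist_torque'],s['gripper_width'])
c=calibration('wrist');snap('wrist','w3')
E
```

```text
7.125 [542.38976887 187.22853315  11.22450617] [ 9.99040712e-01 -4.37898183e-02  2.78359340e-04 -1.72665731e-04] [-1.58277874  1.19448733  4.14231536] [ 0.20078487  0.19920735 -0.04519449] 59.044165956646594
```

View pics/w3.png

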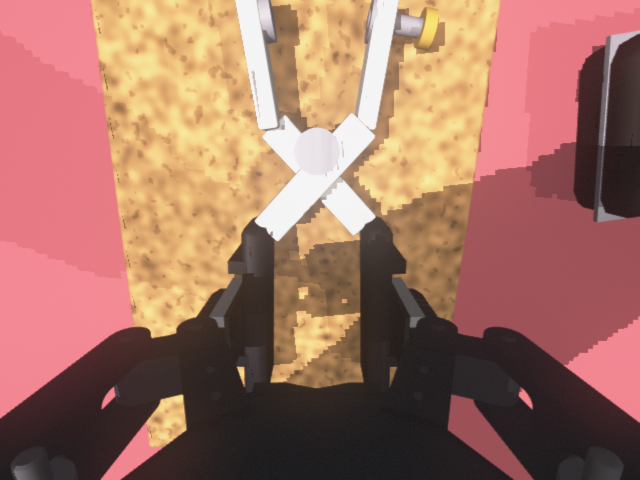

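>>> drive_tool([
  [0.38,[0,0,-0.005],0],
  [0.3,[0,0,0],0],
  [0.263,[0,0,0],0],
  [0.263,[0,0,0],0],
  [0.263,[0,0,0],0],
  [0.263,[0,0,0],0],
])

```text
clock: 7.92
position: [542.1, 187.1, 12.3]
ee_rot: [0.999, -0.044, -0.0, 0.0]
contact_force: [-1.1, 0.5, 1.8]
gripper_width: 54.0
```

```bash
python3 - <<'E'
from h import *
s=read_state();print(s['clock'],s['position'],s['ee_rot'],s['contact_force'],s['wrist_torque'],s['gripper_width'])
c=calibration('wrist');im=snap('wrist','w4');crop(im,180,180,460,410,2.5,'c_w4')
E
```

```text
7.925 [542.11565594 187.06391208  12.31250721] [ 9.99037113e-01 -4.38730139e-02 -7.46690841e-05  1.84906765e-05] [-1.10377124  0.51986043  1.8200248 ] [0.20426873 0.39585676 0.03571443] 53.99052734959344
```

View pics/c_w4.png

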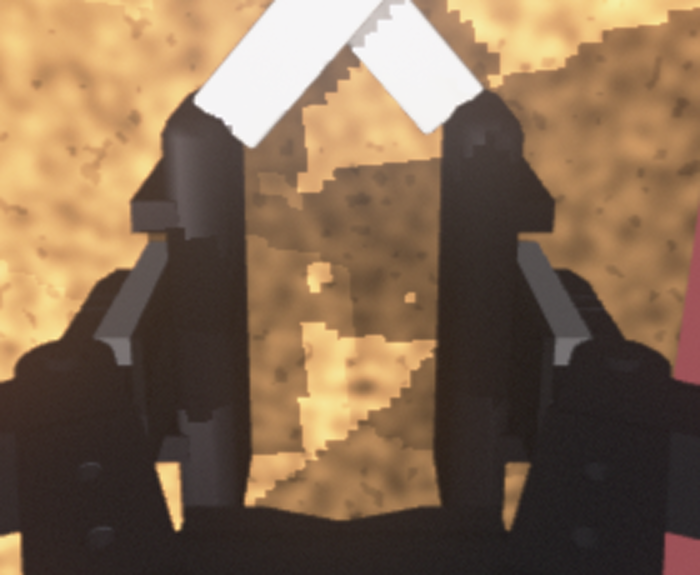

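>>> drive_tool([
  [0.263,[0,0,-0.01],0],
  [0.263,[0,0,-0.03],0],
  [0.263,[0,0,-0.06],0],
  [0.263,[0,0,-0.1],0],
  [0.263,[0,0,-0.1],0],
  [0.263,[0,0,-0.1],0],
  [0.263,[0,0,-0.08],0],
  [0.263,[0,0,-0.03],0],
  [0.263,[0,0,0],0],
])

```text
clock: 9.1
position: [542.1, 187.0, 165.6]
ee_rot: [0.999, -0.044, 0.0, -0.0]
contact_force: [-0.1, -0.0, -1.6]
gripper_width: 54.1
```

```bash
python3 - <<'E'
from h import *
s=read_state();print(s['clock'],s['position'],s['ee_rot'],s['contact_force'],s['wrist_torque'],s['gripper_width'])
im=snap('wrist','w5');
E
```

```text
9.1 [542.10922353 187.02967297 165.5689735 ] [ 9.99031128e-01 -4.40075608e-02  1.90942379e-04 -3.22819987e-04] [-0.14353301 -0.00387464 -1.58059435] [-0.00523157  0.03931955  0.04529309] 54.13800186103145
```

View pics/w5.png

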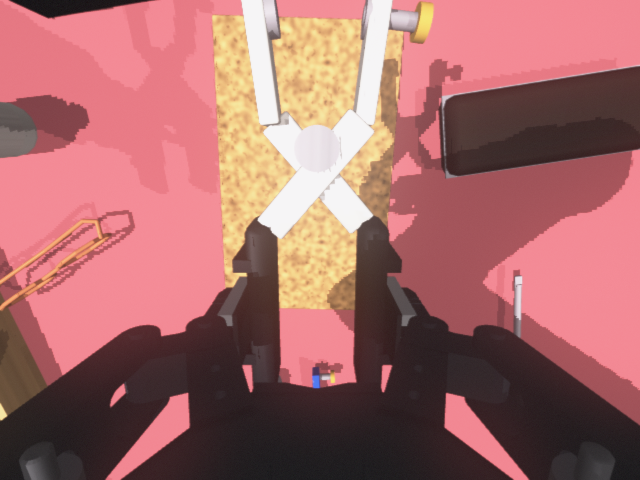

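>>> drive_tool([
  [0.263,[0,0,0],0.04],
  [0.263,[0,0,0],0.04],
  [0.263,[0.0162,0.0466,0],0],
  [0.263,[0.0324,0.0932,0],0],
  [0.263,[0.0324,0.0932,0],0],
  [0.263,[0.0324,0.0932,0],0],
  [0.263,[0.0324,0.0932,0],0],
  [0.263,[0.0324,0.0932,0],0],
  [0.263,[0.0324,0.0932,0],0],
  [0.263,[0.0324,0.0932,0],0],
  [0.263,[0.0162,0.0466,0],0],
  [0.263,[0,0,0],0],
  [0.263,[0,0,0],0],
])

```text
clock: 10.78
position: [562.6, -48.4, 165.2]
ee_rot: [0.992, -0.123, -0.0, -0.0]
contact_force: [-0.4, -0.2, -1.6]
gripper_width: 53.8
```

```bash
python3 - <<'E'
from h import *
s=read_state();print(s['clock'],s['position'],s['ee_rot'],s['contact_force'],s['wrist_torque'],s['gripper_width'])
c=calibration('wrist');im=snap('wrist','w6');
import pickle;pickle.dump(c,open('w6.pkl','wb'))
im=snap('top','t6');im=snap('scene','s6')
E
```

```text
10.775 [562.61218633 -48.40051611 165.15108844] [ 9.92377967e-01 -1.23231260e-01 -1.57804613e-04 -3.74914769e-05] [-0.36117677 -0.23243444 -1.5575215 ] [0.00894738 0.01653635 0.00168785] 53.83151918080145
```

View pics/w6.png

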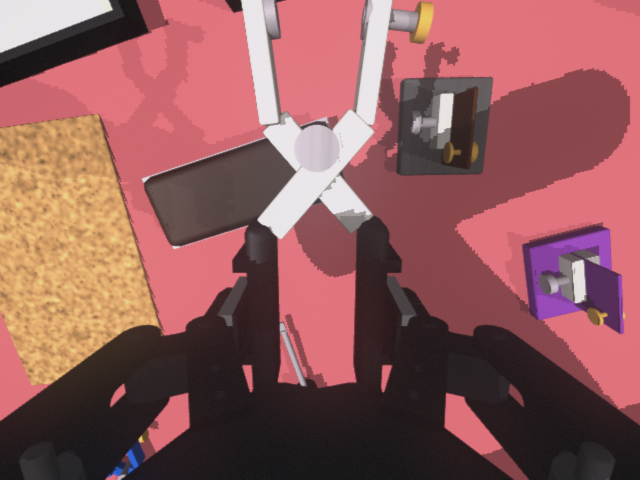

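View pics/s6.png

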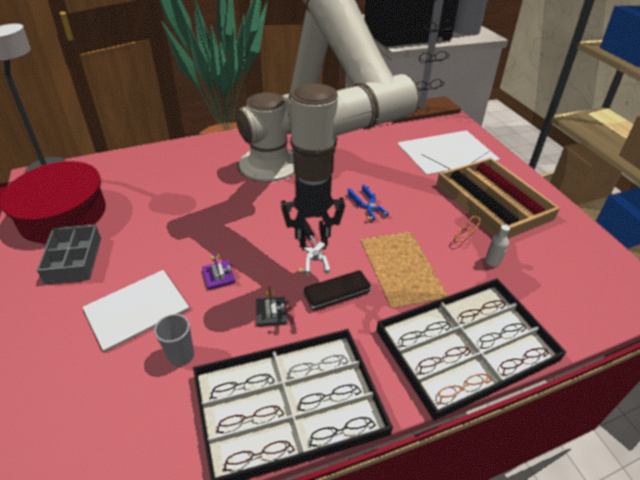

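```bash
python3 - <<'E'
from h import *
im=cv2.imread('pics/w6.png'); crop(im,390,65,505,185,5,'c_w6')
im=cv2.imread('pics/t6.png'); crop(im,355,180,425,240,10,'c_t6')
E
```

```text
(no output)
```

View pics/c_w6.png

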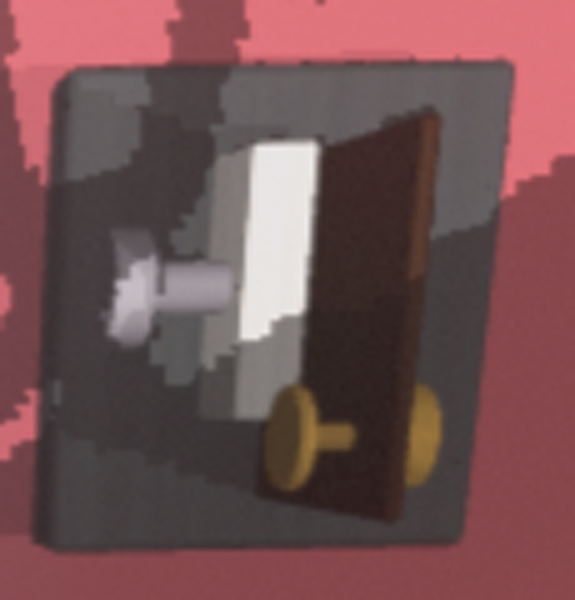

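View pics/c_t6.png

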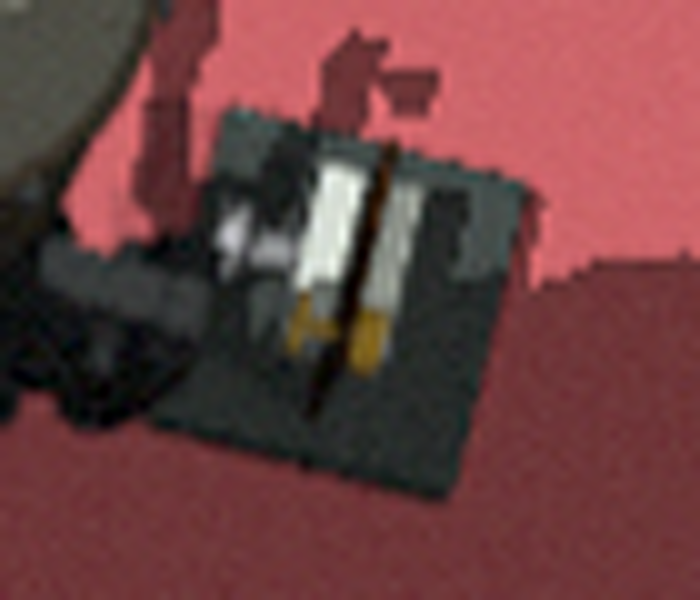

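```bash
python3 - <<'E'
from h import *
import pickle
W=pickle.load(open('w6.pkl','rb'));T=calibration('top');S=calibration('scene')
w=lambda u,v:(390+u/5,65+v/5);p=lambda n,a:print(n,np.round(a,1))
n=at(W,*w(396,519),64);f=at(W,*w(431,114),64);d=f-n
p('near',n);p('far',f);print(np.linalg.norm(d),np.arctan2(d[1],d[0]))
y=np.arctan2(d[1],d[0]);
c=np.array([at(W,*w(*q),14) for q in[(75,70),(515,63),(462,543),(52,548)]]);p('c',c)
for i,j in((1,0),(2,3),(3,0),(2,1)):
    e=c[j]-c[i];print(np.linalg.norm(e),np.arctan2(e[1],e[0]))
for yaw in(-.25,-.26):
  ex=np.array([np.cos(yaw),np.sin(yaw),0]);ey=np.array([-ex[1],ex[0],0])
  p('stud from near',n+11*ex);p('from far',f-41*ex)
  p('cap est->stud',at(W,*w(287,438),50)-11*ey)
t=lambda u,v:(355+u/10,180+v/10);hs=lambda u,v:(245+u/10,275+v/10)
r=tri([(W,*w(396,519)),(T,*t(314,418)),(S,*hs(243,108))]);
p('topnear T',at(T,*t(314,418),64));p('topfar T',at(T,*t(390,145),64))
p('capcentre T+W',tri([(W,*w(287,438)),(T,*t(297,325))])[0])
p('base corners T',[at(T,*t(*q),14) for q in[(235,108),(535,190),(450,498)]])
E
```

```text
near [ 582.8 -161.7   64. ]
far [ 632.9 -172.6   64. ]
51.3194089759287 -0.21311899299134843
c [[ 654.2 -142.8   14. ]
 [ 638.5 -209.2   14. ]
 [ 566.8 -192.6   14. ]
 [ 582.7 -126.2   14. ]]
68.15080317552643 1.338770212771597
68.30929181613695 1.3361490348043432
73.40543171968083 -0.22869777237201558
73.58517694732035 -0.22655525822938732
stud from near [ 593.4 -164.4   64. ]
from far [ 593.2 -162.4   64. ]
cap est->stud [ 592.6 -164.5   50. ]
stud from near [ 593.4 -164.5   64. ]
from far [ 593.3 -162.    64. ]
cap est->stud [ 592.5 -164.5   50. ]
topnear T [ 572.6 -156.2   64. ]
topfar T [ 632.6 -172.1   64. ]
capcentre T+W [ 595.6 -153.8   51. ]
base corners T [[ 654.4 -144.2   14. ]
 [ 637.7 -211.5   14. ]
 [ 566.9 -192.5   14. ]]
```

```bash
python3 - <<'E'
from h import *
im=cv2.imread('pics/w6.png'); crop(im,235,0,440,150,3.8,'c_w6j')
E
```

```text
(no output)
```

View pics/c_w6j.png

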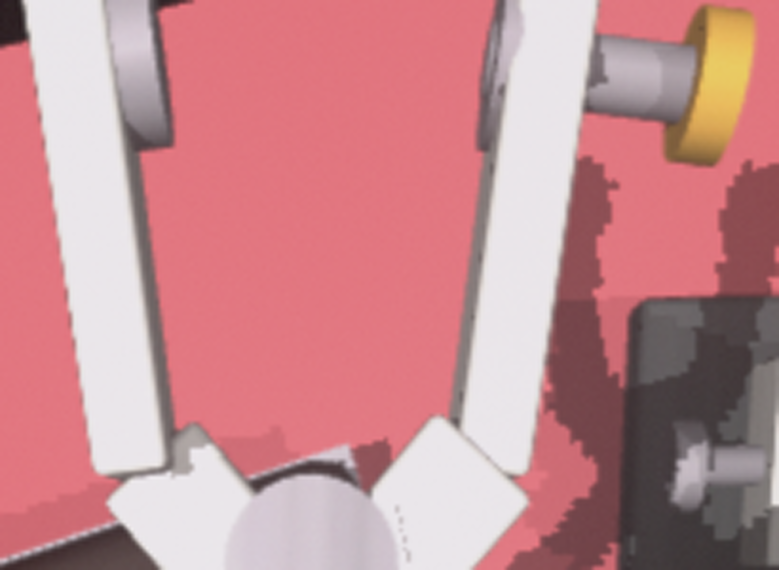

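```bash
python3 - <<'E'
from h import *
import pickle
W=pickle.load(open('w6.pkl','rb'))
P=np.array([562.61,-48.40,165.15]);yaw=2*np.arctan2(-.12323,.99238);ex=np.array([np.cos(yaw),np.sin(yaw),0]);ey=np.array([-ex[1],ex[0],0])
def tl(u,v,dz): 
    X=at(W,235+u/3.8,v/3.8,P[2]+2.7+dz)-P; return np.round([X@ex,X@ey],1)
for dz in(-6,-3,0): print(dz,'L',tl(164,75,dz),'R',tl(485,75,dz),'Lr',tl(172,145,dz),'Rr',tl(478,148,dz))
print('rivet',tl(311.5,560,8),'jaw edges',tl(117,100,12),tl(500,100,12),tl(170,465,12),tl(460,465,12))
E
```

```text
-6 L [107.1  13.1] R [107.1 -16.9] Lr [101.2  12.5] Rr [101.  -16.5]
-3 L [106.2  12.8] R [106.2 -16.5] Lr [100.4  12.2] Rr [100.2 -16.1]
0 L [105.2  12.5] R [105.3 -16.2] Lr [99.7 11.9] Rr [ 99.4 -15.7]
rivet [63.5 -0.7] jaw edges [99.8 15.1] [ 99.8 -16. ] [71.6 11.6] [ 71.6 -13.6]
```

```bash
python3 - <<'E'
from h import *
import pickle
W=pickle.load(open('w6.pkl','rb'));T=calibration('top')
for q in[(350,195),(350,222),(278,223),(278,197)]: print(np.round(at(T,*q,30),0))
for q in[(303,270),(313,335)]: print('drv',np.round(at(T,*q,10),0))
print('purple',[np.round(at(T,*q,14),0) for q in[(415,263),(448,265),(447,299),(415,298)]])
E
```

```text
[638. -80.  30.]
[577. -81.  30.]
[571.  75.  30.]
[629.  78.  30.]
drv [472.  18.  10.]
drv [333.  -9.  10.]
purple [array([ 494., -226.,   14.]), array([ 492., -299.,   14.]), array([ 417., -296.,   14.]), array([ 418., -226.,   14.])]
```

>>> drive_tool([
  [0.263,[0,0,0],-0.0075],
  [0.263,[-0.0322,0.0339,0],0],
  [0.263,[-0.0645,0.0679,0],0],
  [0.263,[-0.0645,0.0679,0],0],
  [0.263,[-0.0645,0.0679,0],0],
  [0.263,[-0.0645,0.0679,0],0],
  [0.263,[-0.0322,0.034,0],0],
  [0.263,[0,0,0.05],0],
  [0.263,[0,0,0.1],0],
  [0.263,[0,0,0.1],0],
  [0.263,[0,0,0.0676],0],
  [0.263,[0,0,0],0],
  [0.263,[0,0,0],0],
])

```text
clock: 12.55
position: [446.0, -125.7, 70.9]
ee_rot: [0.993, -0.116, 0.001, -0.0]
contact_force: [0.4, -0.2, -1.8]
gripper_width: 54.3
```

```bash
python3 - <<'E'
from h import *
s=read_state();print(s['clock'],s['position'],s['ee_rot'],s['contact_force'],s['wrist_torque'],s['gripper_width'])
c=calibration('wrist');im=snap('wrist','w7')
import pickle;pickle.dump(c,open('w7.pkl','wb'))
im=snap('scene','s7');crop(im,200,200,350,320,5,'c_s7')
im=snap('top','t7');crop(im,330,170,450,260,6,'c_t7')
E
```

```text
12.55 [ 445.98789758 -125.65909775   70.85001076] [ 9.93265350e-01 -1.15858603e-01  8.53800982e-04 -1.08954537e-05] [ 0.41193461 -0.19602761 -1.77271302] [-0.00110468 -0.02008877 -0.01476071] 54.263106474787485
```

View pics/c_s7.png

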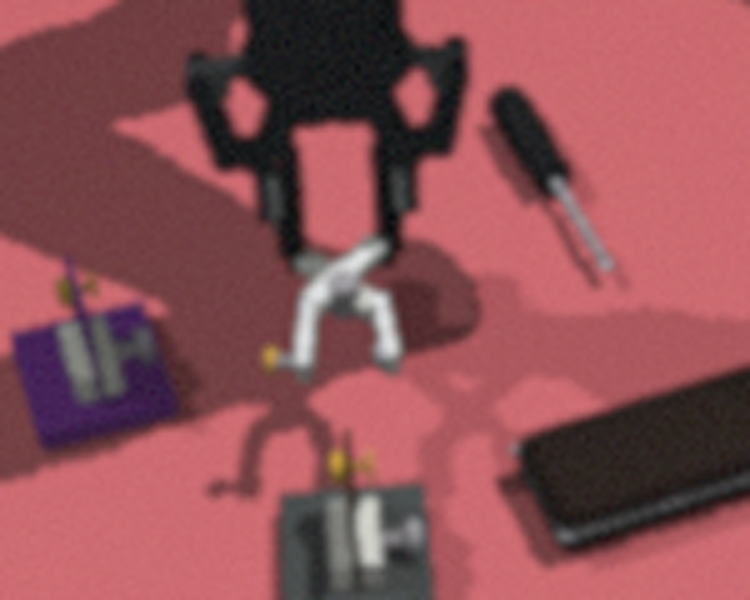

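View pics/c_t7.png

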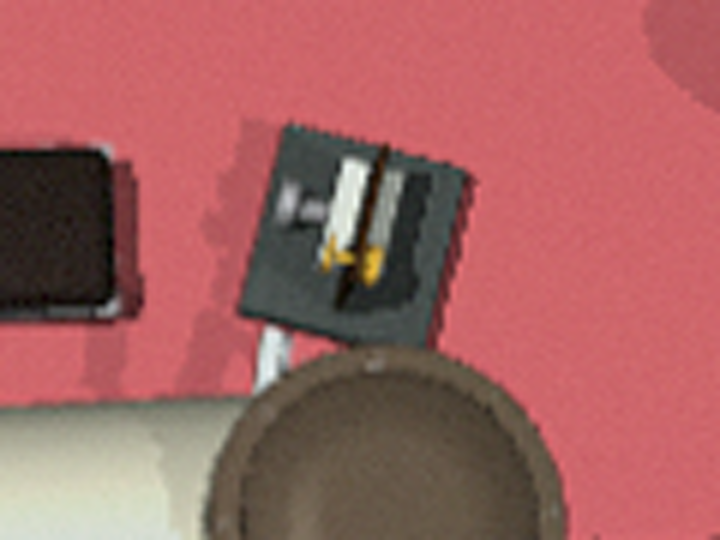

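View pics/w7.png

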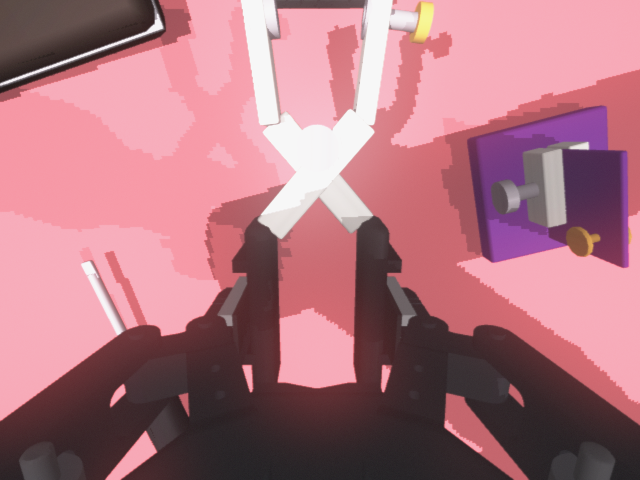

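```bash
python3 - <<'E'
from h import *
S=calibration('scene')
k=lambda X:np.round((proj(S,X)-[200,200])*5,0)
P=np.array([446,-125.66,70.85]);yaw=-.232;ex=np.array([np.cos(yaw),np.sin(yaw),0]);ey=np.array([-ex[1],ex[0],0]);ez=np.array([0,0,1])
for l in(0,-1.9):
  print('jaw tip pts top', l,[k(P+118*ex+(l+s)*ey+14.7*ez) for s in(-20,20)],'centre',k(P+108*ex+l*ey+2.7*ez))
  print('rivet',k(P+63.5*ex+10*ez))
st=np.array([593.3,-163.5,50]);print('stud',k(st),'socket face',k(st-8.5*ey),'cap',k(st+11*ey),'flap top near',k(st-11*ex+14*ez),'top far',k(st+41*ex+14*ez))
q=P+108*ex-1.9*ey; print('moved fwd', k(np.r_[q[:2]+45*ex[:2],50]))
E
python3 -c "
from h import *
im=cv2.imread('pics/s7.png');crop(im,245,240,295,300,12,'c_s7b')"
```

```text
jaw tip pts top 0 [array([302., 356.]), array([389., 350.])] centre [346. 355.]
rivet [341. 278.]
jaw tip pts top -1.9 [array([298., 356.]), array([384., 350.])] centre [342. 356.]
rivet [341. 278.]
stud [346. 460.] socket face [328. 461.] cap [370. 458.] flap top near [344. 422.] top far [348. 508.]
moved fwd [349. 461.]
```

View pics/c_s7b.png

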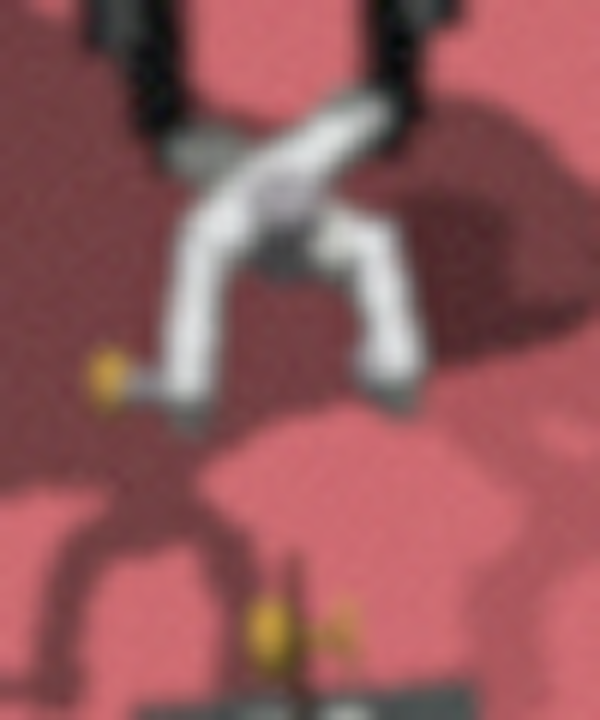

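>>> drive_tool([
  [0.263,[0,0.0025,0.03],0],
  [0.263,[0,0,0.0485],0],
  [0.263,[0.02,0,0],0],
  [0.263,[0.04,0,0],0],
  [0.263,[0.02,0,0],0],
  [0.263,[0,0,0],0],
  [0.263,[0,0,0],0],
])

```text
clock: 13.58
position: [468.1, -131.9, 46.5]
ee_rot: [0.993, -0.116, -0.0, -0.0]
contact_force: [-0.3, 0.3, -1.1]
gripper_width: 54.0
```

```bash
python3 - <<'E'
from h import *
s=read_state();print(s['clock'],s['position'],s['ee_rot'],s['contact_force'],s['wrist_torque'],s['gripper_width'])
P=s['position'];yaw=-.232;ex=np.array([np.cos(yaw),np.sin(yaw),0]);ey=np.array([-ex[1],ex[0],0])
st=np.array([593.3,-163.5,50]);print((P-st)@ex,(P-st)@ey)
im=snap('wrist','w8');crop(im,220,0,440,120,3.5,'c_w8')
im=snap('scene','s8');crop(im,245,240,305,310,10,'c_s8')
E
```

```text
13.575 [ 468.05418636 -131.92009292   46.53192219] [ 9.93220660e-01 -1.16244143e-01 -1.33488240e-04 -4.06860835e-05] [-0.25963073  0.26948443 -1.06961796] [0.01176015 0.06307025 0.03503715] 54.021208168789
-129.15128069822495 1.936765342218191
```

View pics/c_s8.png

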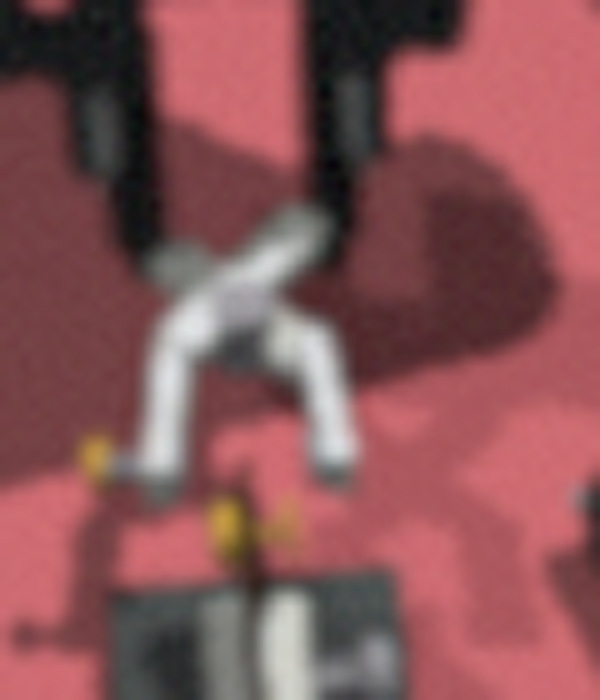

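View pics/c_w8.png

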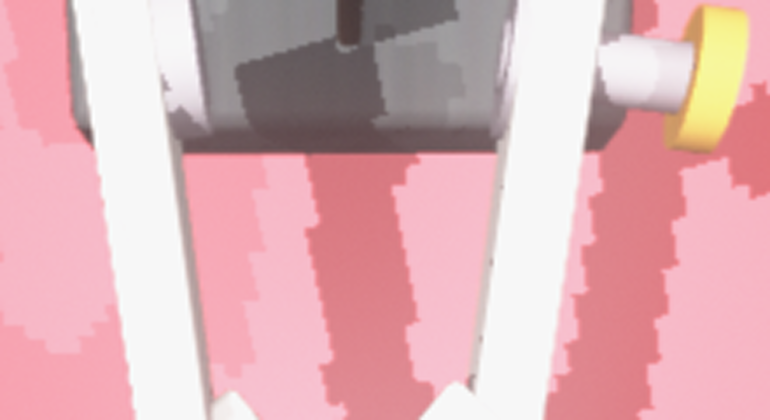

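>>> drive_tool([
  [0.263,[0,-0.004,-0.0027],0],
  [0.263,[0.012,0,0],0],
  [0.263,[0.013,0,0],0],
  [0.263,[0,0,0],0],
  [0.263,[0,0,0],0],
])

```text
clock: 14.3
position: [475.8, -132.5, 47.2]
ee_rot: [0.993, -0.116, -0.0, -0.0]
contact_force: [-0.1, 0.0, -1.5]
gripper_width: 53.8
```

```bash
cat > st.py <<'E'
from h import *
import sys
n=sys.argv[1]
s=read_state();
P=s['position'];yaw=-.232;ex=np.array([np.cos(yaw),np.sin(yaw),0]);ey=np.array([-ex[1],ex[0],0])
st=np.array([593.3,-163.5,50])
print(s['clock'],np.round(P,1),'rel',np.round([(P-st)@ex,(P-st)@ey],2),'F ex,ey,z',np.round([s['contact_force']@ex,s['contact_force']@ey,s['contact_force'][2]],2),'T',np.round(s['wrist_torque'],3),'w',round(s['gripper_width'],2))
im=snap('wrist','w'+n);crop(im,220,0,440,100,3.5,'c_w'+n)
if len(sys.argv)>2:
  im=snap('scene','s'+n);crop(im,245,240,305,310,10,'c_s'+n)
E
python3 st.py 9 s
```

```text
14.3 [ 475.8 -132.5   47.2] rel [-121.52    3.14] F ex,ey,z [-0.05  0.   -1.51] T [-0.01   0.018 -0.038] w 53.84
```

View pics/c_w9.png

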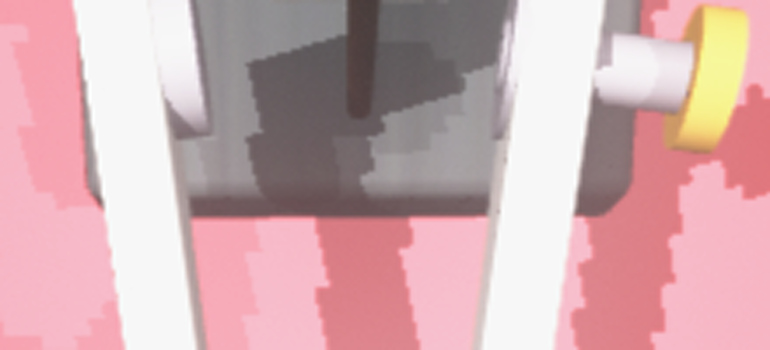

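View pics/c_s9.png

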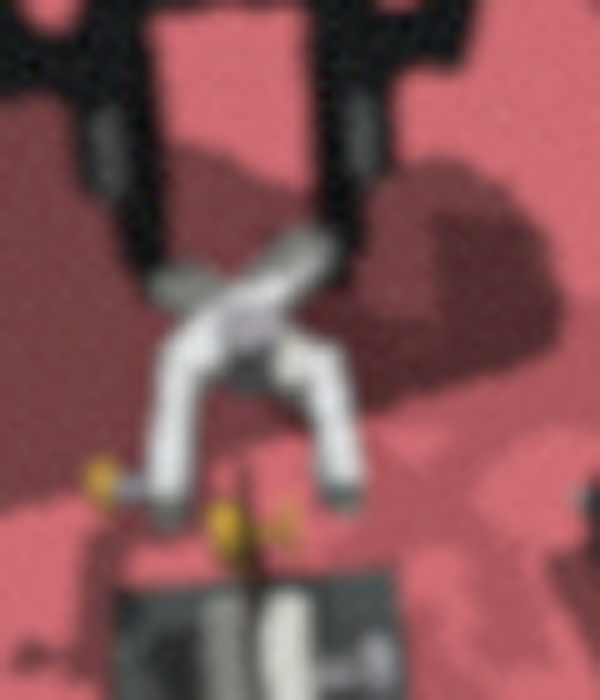

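>>> drive_tool([
  [0.263,[0.01,0.001,0],0],
  [0.263,[0.01,0,0],0],
  [0.263,[0,0,0],0],
])

```text
clock: 14.78
position: [482.0, -134.2, 47.3]
ee_rot: [0.993, -0.116, 0.0, -0.0]
contact_force: [-0.8, -0.1, -0.9]
gripper_width: 54.1
```

```bash
python3 st.py 10 s
```

```text
14.775 [ 482.  -134.2   47.3] rel [-115.01    2.94] F ex,ey,z [-0.73 -0.3  -0.87] T [ 0.023 -0.01  -0.025] w 54.08
```

View pics/c_w10.png

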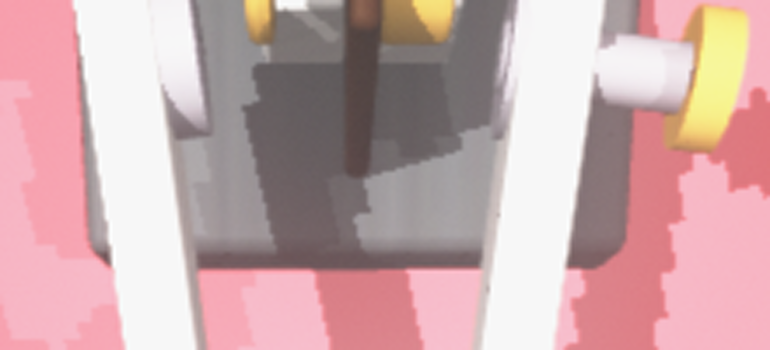

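View pics/c_s10.png

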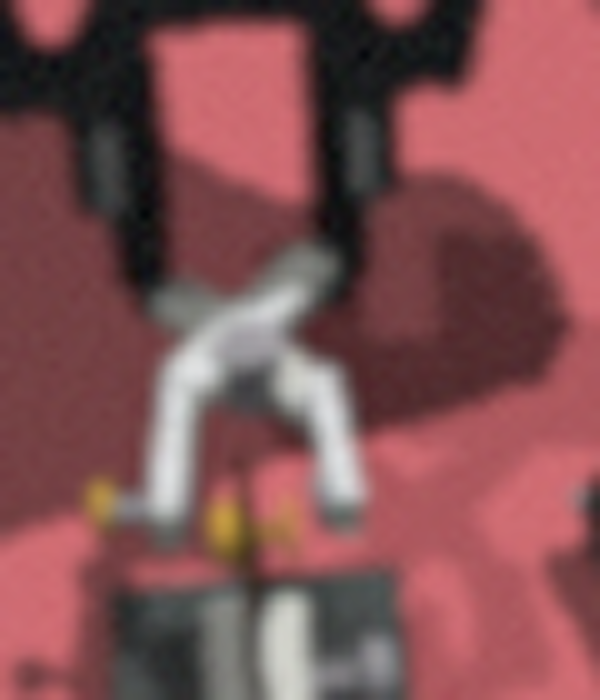

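>>> drive_tool([
  [0.263,[0.013,0,0],0],
  [0.263,[0.013,0,0],0],
  [0.263,[0,0,0],0],
  [0.263,[0,0,0],0],
])

```text
clock: 15.38
position: [489.1, -136.0, 47.2]
ee_rot: [0.993, -0.116, -0.0, -0.0]
contact_force: [-0.2, 0.3, -0.7]
gripper_width: 54.2
```

```bash
python3 st.py 11 s
```

```text
15.375 [ 489.1 -136.    47.2] rel [-107.71    2.85] F ex,ey,z [-0.24  0.23 -0.68] T [-0.031 -0.041 -0.023] w 54.22
```

View pics/c_w11.png

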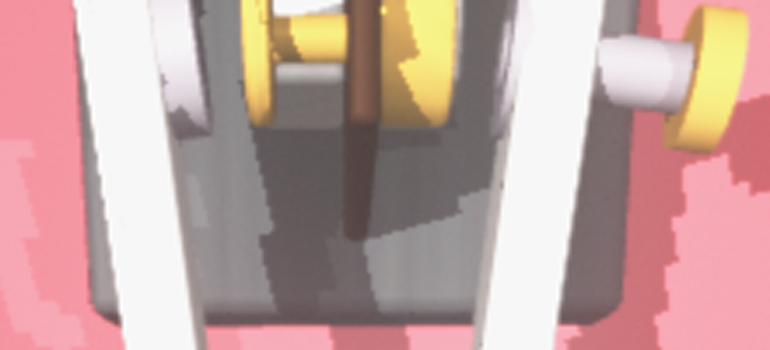

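View pics/c_s11.png

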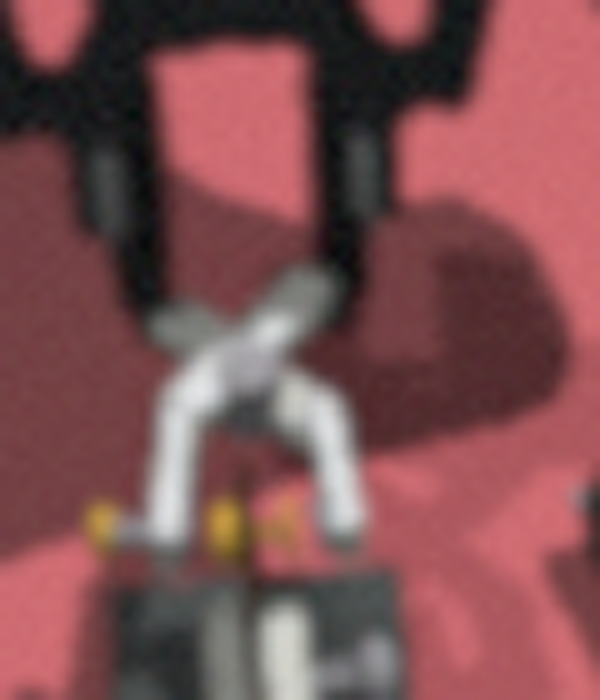

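```bash
python3 - <<'E'
from h import *
import pickle
W=pickle.load(open('w6.pkl','rb'));S=calibration('scene')
P=np.array([562.61,-48.40,165.15]);yaw=2*np.arctan2(-.12323,.99238);ex=np.array([np.cos(yaw),np.sin(yaw),0]);ey=np.array([-ex[1],ex[0],0])
X=at(W,235+708/3.8,85/3.8,P[2]+2.7)-P;print('knob',X@ex,X@ey)
X=at(W,235+640/3.8,75/3.8,P[2]+2.7+4)-P;print('stem',X@ex,X@ey)
k,l=X@ex,X@ey
P=np.array([489.1,-136,47.2]);yaw=-.232;ex=np.array([np.cos(yaw),np.sin(yaw),0]);ey=np.array([-ex[1],ex[0],0]);ez=np.array([0,0,1])
K=lambda X:np.round((proj(S,X)-[245,240])*10,0)
for f in(105,108,110): print(f,[K(P+f*ex-36*ey+(2.7+d)*ez) for d in(-2,0,2)])
print(K(np.array([593.3,-163.5,50])-5*ey))
E
python3 -c "
from h import *
im=cv2.imread('pics/s11.png');crop(im,248,280,288,305,18,'c_s11b')"
```

```text
knob 104.473403529511 -36.131025492088355
stem 104.03236353112278 -29.082986304623688
105 [array([ 99., 528.]), array([ 98., 522.]), array([ 97., 516.])]
108 [array([ 99., 537.]), array([ 98., 532.]), array([ 98., 526.])]
110 [array([ 99., 544.]), array([ 98., 538.]), array([ 98., 532.])]
[221. 521.]
```

View pics/c_s11b.png

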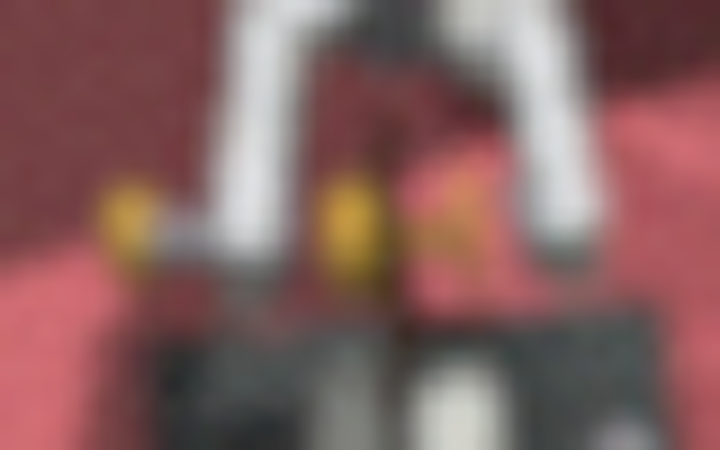

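>>> drive_tool([
  [0.263,[0.006,0,0],0],
  [0.2,[0,0,-0.0015],0],
  [0.123,[0,0,-0.002],0],
  [0.03,[0,0,-0.002],0],
  [0.03,[0,0,0],0],
  [0.03,[0,0,0],0],
])

```text
clock: 16.23
position: [490.9, -136.4, 49.0]
ee_rot: [0.993, -0.116, -0.0, -0.0]
contact_force: [-0.3, 0.3, -1.2]
gripper_width: 44.0
```

```bash
python3 st.py 12 s
```

```text
16.225 [ 490.9 -136.4   49. ] rel [-105.87    2.88] F ex,ey,z [-0.38  0.18 -1.2 ] T [-0.031 -0.034  0.031] w 44.0
```

View pics/c_w12.png

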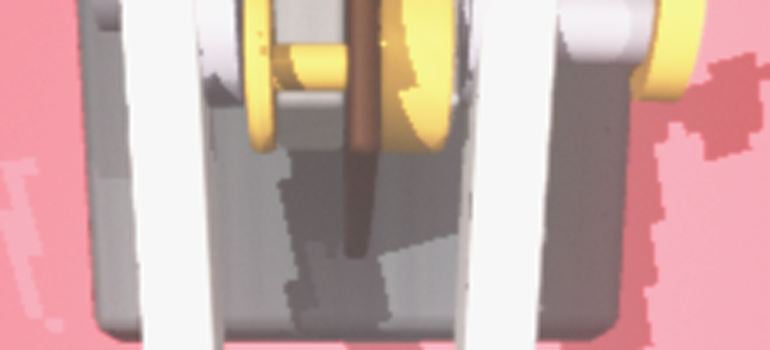

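View pics/c_s12.png

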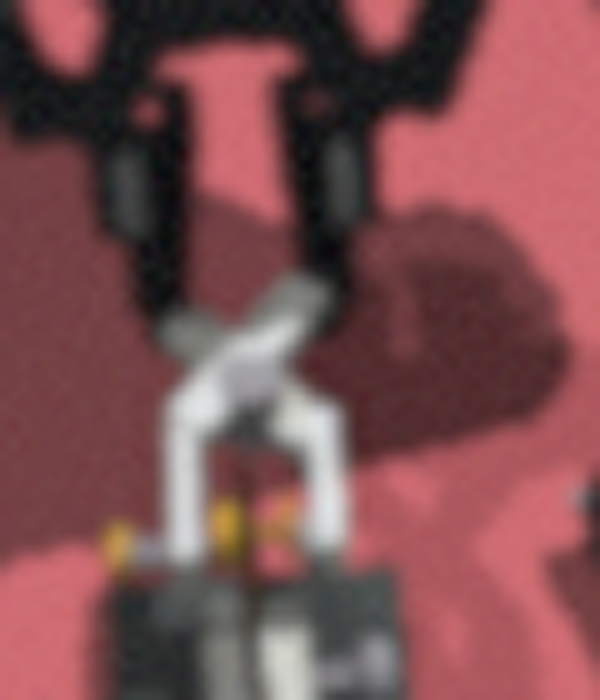

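>>> drive_tool([
  [0.05,[0,-0.001,0],0],
  [0.05,[-0.0127,0,0],0],
  [0.05,[0,0,0],0],
  [0.05,[0,0,0],0],
])

```text
clock: 16.82
position: [487.3, -135.2, 49.0]
ee_rot: [0.993, -0.116, 0.0, 0.0]
contact_force: [0.8, 0.7, -1.6]
gripper_width: 45.1
```

```bash
python3 st.py 13 s
```

```text
16.825 [ 487.3 -135.2   49. ] rel [-109.63    3.2 ] F ex,ey,z [ 0.58  0.82 -1.59] T [-0.007  0.037  0.003] w 45.06
```

View pics/w13.png

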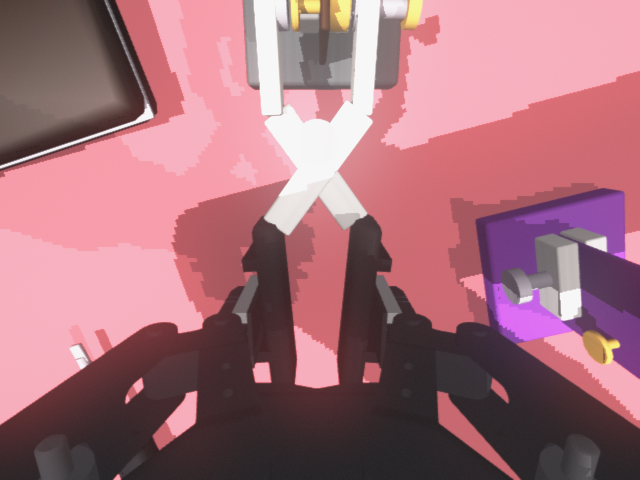

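View pics/c_w13.png

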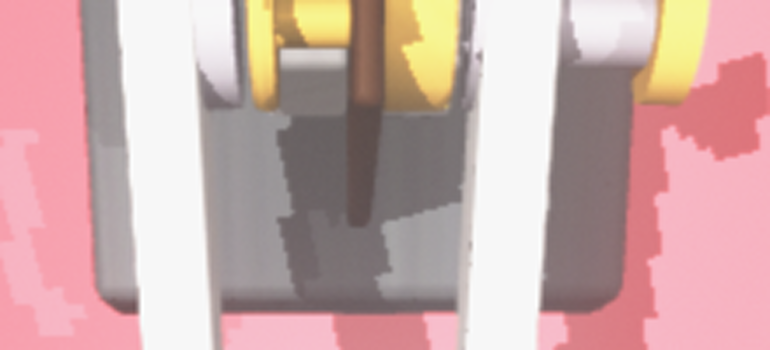

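View pics/c_s13.png

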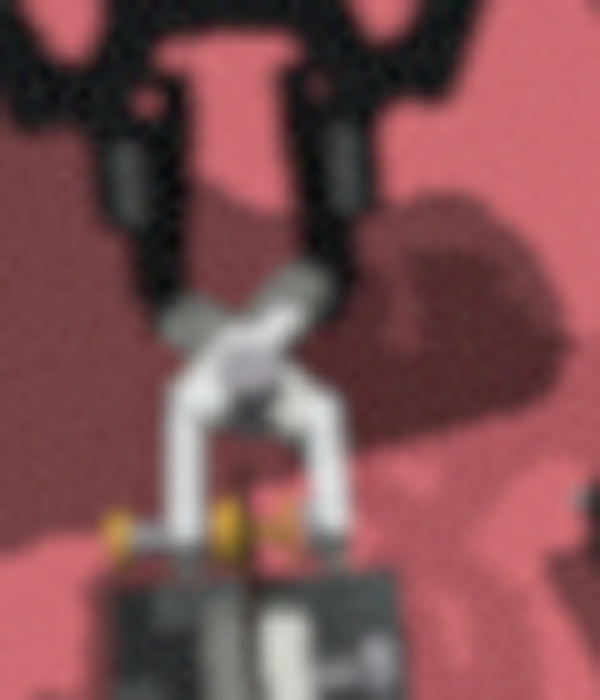

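>>> drive_tool([
  [0.035,[-0.0008,0,-0.0003],0],
  [0.02,[-0.0008,0,-0.0003],0],
  [0.02,[0,0,0],0],
])

```text
clock: 17.3
position: [486.9, -135.1, 49.1]
ee_rot: [0.993, -0.116, 0.0, -0.0]
contact_force: [-0.1, 0.6, -1.5]
gripper_width: 43.9
```

>>> drive_tool([
  [0.008,[-0.0008,0,-0.0003],0],
  [0.008,[0,0,0],0],
])

```text
clock: 17.55
position: [486.6, -135.0, 49.2]
ee_rot: [0.993, -0.116, -0.0, -0.0]
contact_force: [-0.2, -0.7, -1.4]
gripper_width: 43.1
```

```bash
python3 st.py 14
```

```text
17.55 [ 486.6 -135.    49.2] rel [-110.34    3.18] F ex,ey,z [-0.01 -0.73 -1.4 ] T [0.004 0.047 0.001] w 43.13
```

View pics/c_w14.png

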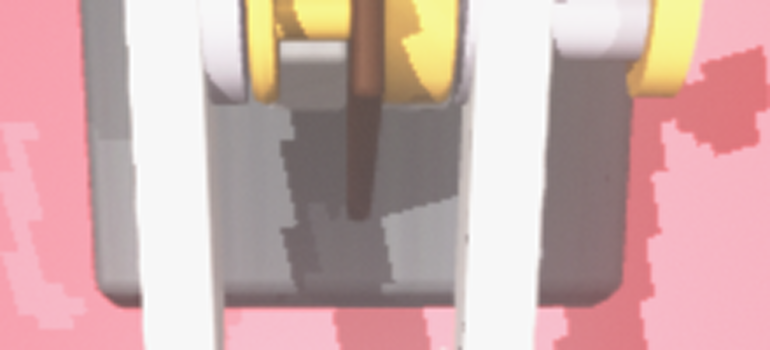

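>>> drive_tool([
  [-0.004,[-0.0006,0,-0.0003],0],
  [-0.004,[0,0,0],0],
])

```text
clock: 17.85
position: [486.4, -135.0, 49.3]
ee_rot: [0.993, -0.116, -0.0, -0.0]
contact_force: [-0.5, 0.3, -2.4]
gripper_width: 42.9
```

>>> drive_tool([
  [-0.016,[-0.0006,0,-0.0003],0],
  [-0.016,[0,0,0],0],
])

```text
clock: 18.1
position: [486.3, -134.9, 49.4]
ee_rot: [0.993, -0.116, -0.0, 0.0]
contact_force: [-0.3, 0.1, -0.1]
gripper_width: 42.4
```

```bash
python3 st.py 15
```

```text
18.1 [ 486.3 -134.9   49.4] rel [-110.72    3.19] F ex,ey,z [-0.29  0.04 -0.06] T [-0.047  0.002  0.03 ] w 42.42
```

View pics/c_w15.png

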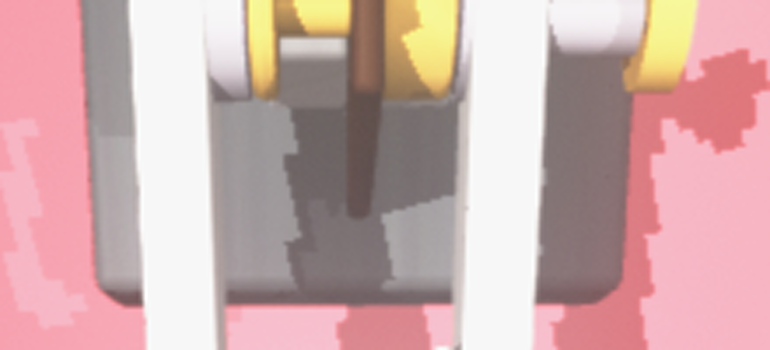

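>>> drive_tool([
  [-0.028,[-0.0006,0,-0.0003],0],
  [-0.028,[0,0,0],0],
])

```text
clock: 18.4
position: [486.1, -134.9, 49.5]
ee_rot: [0.993, -0.116, -0.0, -0.0]
contact_force: [0.3, 0.4, -1.7]
gripper_width: 41.7
```

```bash
python3 st.py 16
```

```text
18.4 [ 486.1 -134.9   49.5] rel [-110.93    3.16] F ex,ey,z [ 0.24  0.43 -1.73] T [-0.006  0.037 -0.003] w 41.69
```

>>> drive_tool([
  [-0.04,[-0.0006,0,-0.0003],0],
  [-0.04,[0,0,0],0],
])

```text
clock: 18.7
position: [485.9, -134.9, 49.6]
ee_rot: [0.993, -0.116, 0.0, -0.0]
contact_force: [0.1, -0.0, -2.0]
gripper_width: 40.7
```

```bash
python3 st.py 17
```

```text
18.7 [ 485.9 -134.9   49.6] rel [-111.06    3.17] F ex,ey,z [ 0.09 -0.02 -2.01] T [0.058 0.006 0.025] w 40.65
```

View pics/c_w17.png

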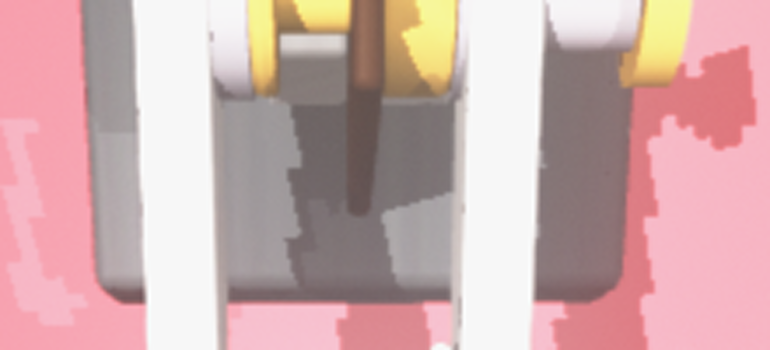

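>>> drive_tool([
  [-0.052,[-0.0006,0,-0.0003],0],
  [-0.052,[0,0,0],0],
])

```text
clock: 19.0
position: [485.9, -134.8, 49.7]
ee_rot: [0.993, -0.116, 0.0, -0.0]
contact_force: [0.4, 0.4, -2.3]
gripper_width: 40.8
```

```bash
python3 st.py 18
```

```text
19.0 [ 485.9 -134.8   49.7] rel [-111.11    3.22] F ex,ey,z [ 0.33  0.48 -2.35] T [-0.012 -0.057  0.037] w 40.78
```

>>> drive_tool([
  [-0.064,[-0.0006,0,-0.0003],0],
  [-0.064,[0,0,0],0],
])

```text
clock: 19.3
position: [485.8, -134.8, 49.8]
ee_rot: [0.993, -0.116, 0.0, -0.0]
contact_force: [0.8, -0.4, -1.5]
gripper_width: 40.4
```

```bash
python3 st.py 19
```

```text
19.3 [ 485.8 -134.8   49.8] rel [-111.21    3.19] F ex,ey,z [ 0.9  -0.23 -1.5 ] T [-0.112 -0.133  0.006] w 40.45
```

View pics/c_w19.png

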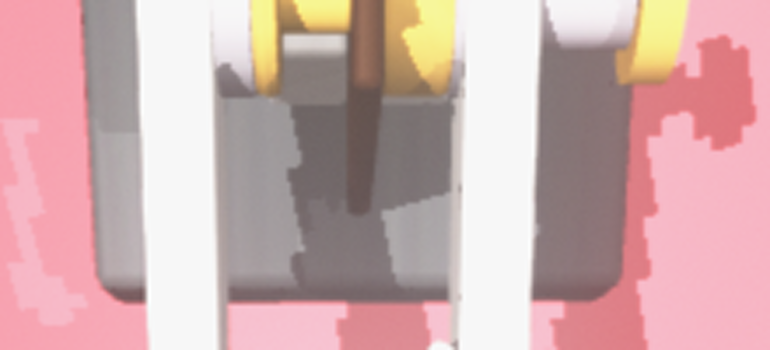

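>>> drive_tool([
  [-0.076,[0,0,0],0],
  [-0.076,[0,0,0],0],
])

```text
clock: 19.6
position: [485.7, -134.9, 49.8]
ee_rot: [0.993, -0.116, 0.0, 0.0]
contact_force: [1.0, -0.6, -1.3]
gripper_width: 39.7
```

```bash
python3 st.py 20
```

```text
19.6 [ 485.7 -134.9   49.8] rel [-111.33    3.13] F ex,ey,z [ 1.08 -0.39 -1.32] T [-0.218 -0.198 -0.041] w 39.68
```

>>> drive_tool([
  [-0.088,[0,0,0],0],
  [-0.088,[0,0,0],0],
])

```text
clock: 19.9
position: [485.6, -134.9, 49.8]
ee_rot: [0.993, -0.116, -0.0, 0.0]
contact_force: [0.7, -1.3, -2.7]
gripper_width: 38.8
```

```bash
python3 st.py 21
```

```text
19.9 [ 485.6 -134.9   49.8] rel [-111.43    3.1 ] F ex,ey,z [ 0.97 -1.13 -2.75] T [-0.384 -0.202 -0.099] w 38.79
```

View pics/c_w21.png

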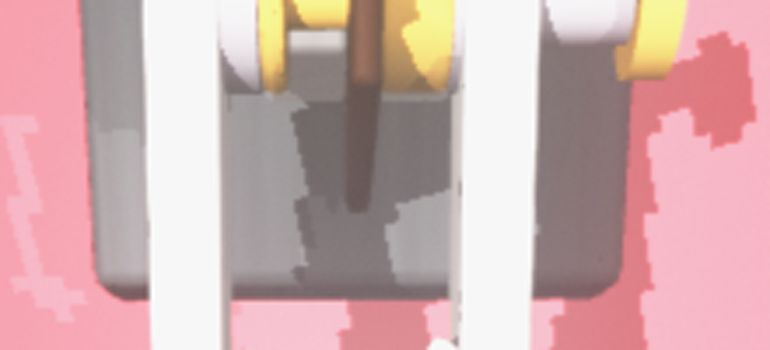

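>>> drive_tool([
  [-0.088,[0,0.0015,0],0],
  [-0.1,[0,0.0006,0],0],
  [-0.1,[0,0,0],0],
])

```text
clock: 20.32
position: [485.3, -135.3, 49.7]
ee_rot: [0.993, -0.116, -0.0, -0.0]
contact_force: [0.7, -0.1, -2.0]
gripper_width: 38.7
```

```bash
python3 st.py 22
```

```text
20.325 [ 485.3 -135.3   49.7] rel [-111.59    2.59] F ex,ey,z [ 0.67  0.09 -2.01] T [ 0.001 -0.039  0.027] w 38.71
```

>>> drive_tool([
  [-0.112,[0,0.0006,0],0],
  [-0.112,[0,0,0],0],
])

```text
clock: 20.62
position: [485.1, -135.5, 49.7]
ee_rot: [0.993, -0.116, -0.0, -0.0]
contact_force: [-0.9, 0.4, -0.3]
gripper_width: 37.8
```

```bash
python3 st.py 23
```

```text
20.625 [ 485.1 -135.5   49.7] rel [-111.74    2.34] F ex,ey,z [-0.94  0.21 -0.32] T [-0.054  0.115 -0.002] w 37.84
```

View pics/c_w23.png

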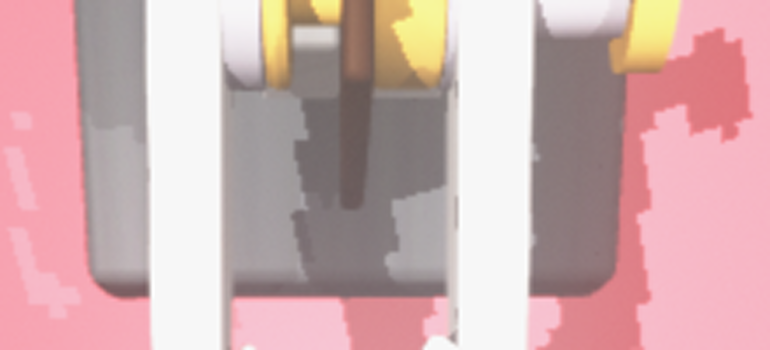

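>>> drive_tool([
  [-0.12,[0,0.0005,0],0],
  [-0.12,[0,0,0],0],
])

```text
clock: 20.92
position: [485.4, -135.7, 49.7]
ee_rot: [0.993, -0.116, -0.0, -0.0]
contact_force: [-0.6, -0.4, -0.9]
gripper_width: 37.9
```

```bash
python3 st.py 24
```

```text
20.925 [ 485.4 -135.7   49.7] rel [-111.42    2.21] F ex,ey,z [-0.52 -0.5  -0.87] T [-0.093  0.118 -0.016] w 37.92
```

View pics/c_w24.png

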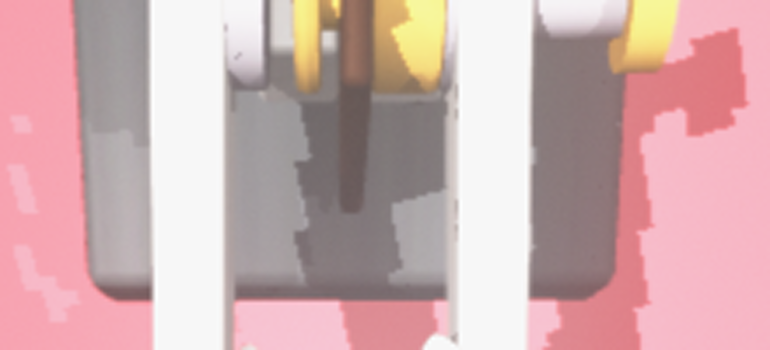

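>>> drive_tool([
  [-0.06,[0,-0.001,0.0015],0],
  [0.0,[0,-0.001,0.002],0],
  [0.08,[0,0,0.002],0],
  [0.16,[0,0,0.0018],0],
  [0.263,[0,0,0.0015],0],
  [0.263,[0,0,0],0],
  [0.263,[0,0,0],0],
])

```text
clock: 21.85
position: [485.6, -135.2, 47.1]
ee_rot: [0.993, -0.116, 0.0, 0.0]
contact_force: [-0.4, 0.3, -2.4]
gripper_width: 53.8
```

```bash
python3 st.py 25 s
```

```text
21.85 [ 485.6 -135.2   47.1] rel [-111.38    2.81] F ex,ey,z [-0.48  0.22 -2.38] T [-0.036  0.012 -0.017] w 53.82
```

View pics/w25.png

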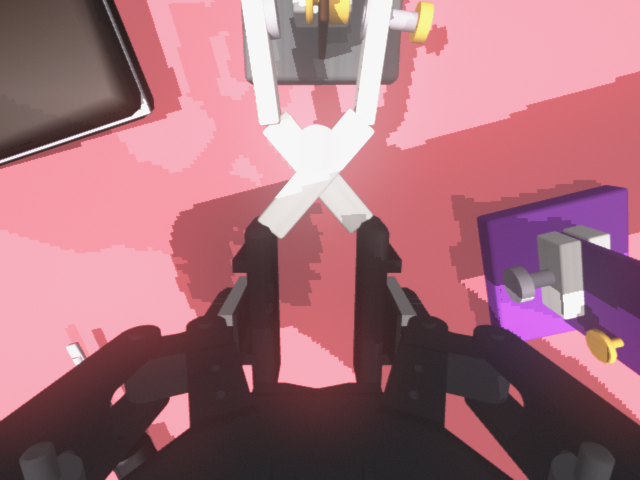

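View pics/c_s25.png

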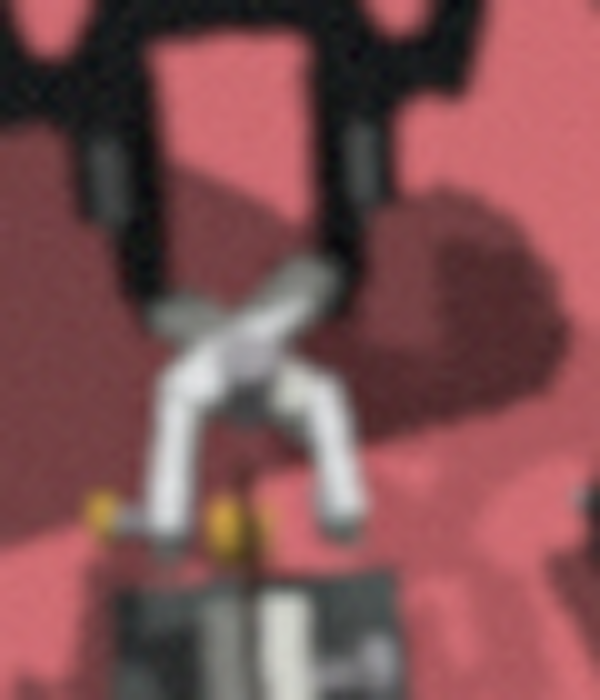

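>>> drive_tool([
  [0.263,[-0.02,0,0],0],
  [0.263,[-0.05,0,0],0],
  [0.263,[-0.05,0,0],0],
  [0.263,[-0.03,0,0],0],
  [0.263,[0,0,-0.05],0],
  [0.263,[0,0,-0.1],0],
  [0.263,[0,0,-0.1],0],
  [0.263,[0,0,-0.083],0],
  [0.263,[0,0,0],0],
])

```text
clock: 23.08
position: [442.7, -124.6, 148.7]
ee_rot: [0.993, -0.116, 0.003, -0.0]
contact_force: [-0.3, 0.0, -1.5]
gripper_width: 54.2
```

>>> drive_tool([
  [0.263,[0.0043,-0.054,0],0],
  [0.263,[0.0086,-0.1089,0],0],
  [0.263,[0.0086,-0.1089,0],0],
  [0.263,[0.0086,-0.1089,0],0],
  [0.263,[0.0086,-0.1089,0],0],
  [0.263,[0.0086,-0.1089,0],0],
  [0.263,[0.0086,-0.1089,0],0],
  [0.263,[0.0086,-0.1089,0],0],
  [0.263,[0.0086,-0.1089,0],0],
  [0.263,[0.0086,-0.1089,0],0],
  [0.263,[0.0043,-0.054,0],0],
  [0.263,[0,0,0],-0.036],
  [0.263,[0,0,0],-0.0363],
  [0.263,[0,0,0],0],
  [0.263,[0,0,0],0],
])

```text
clock: 24.95
position: [541.8, 186.7, 146.5]
ee_rot: [0.999, -0.045, -0.0, 0.0]
contact_force: [0.1, -0.6, -1.9]
gripper_width: 54.1
```

```bash
python3 st.py 26 s; python3 -c "print(__import__('bench').read_state()['ee_rot'])"
```

```text
24.95 [541.8 186.7 146.5] rel [-130.66  328.99] F ex,ey,z [ 0.18 -0.52 -1.88] T [ 0.022  0.031 -0.03 ] w 54.11
[ 9.99007613e-01 -4.45392063e-02 -1.93640843e-04  1.03793456e-04]
```

View pics/w26.png

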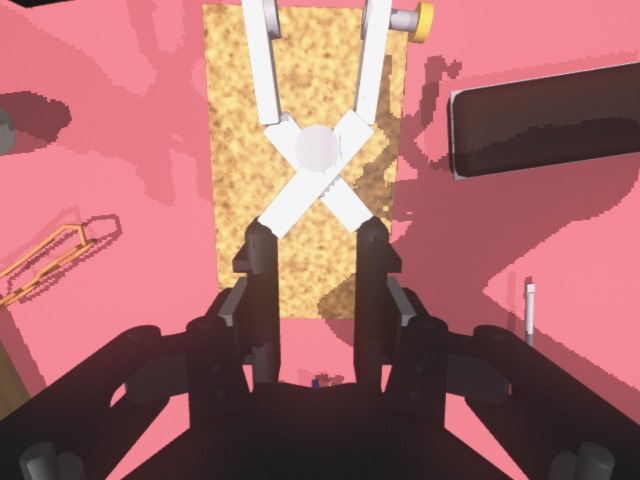

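View pics/s26.png

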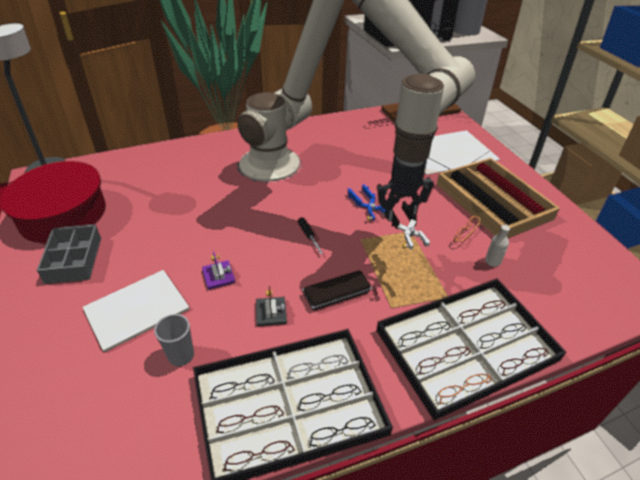

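>>> drive_tool([
  [0.263,[0,0,0.08],0],
  [0.263,[0,0,0.1],0],
  [0.263,[0,0,0.1],0],
  [0.263,[0,0,0.1],0],
  [0.263,[0,0,0.04],0],
  [0.263,[0,0,0.01],0],
  [0.263,[0,0,0],0],
  [0.263,[0,0,0],0],
])

```text
clock: 26.05
position: [542.9, 187.4, 19.2]
ee_rot: [0.999, -0.044, 0.001, -0.001]
contact_force: [0.1, 0.7, -1.5]
gripper_width: 54.4
```

>>> drive_tool([
  [0.263,[0,0,0.006],0],
  [0.263,[0,0,0.003],0],
  [0.263,[0,0,0],0],
])

```text
clock: 26.42
position: [542.1, 186.9, 15.3]
ee_rot: [0.999, -0.044, -0.0, 0.0]
contact_force: [0.4, -1.5, -1.1]
gripper_width: 54.0
```

>>> drive_tool([
  [0.263,[0,0,0.004],0],
  [0.263,[0,0,0.003],0],
  [0.263,[0,0,0],0],
])

```text
clock: 26.8
position: [542.1, 186.9, 13.1]
ee_rot: [0.999, -0.044, -0.0, 0.0]
contact_force: [0.4, -0.3, -1.8]
gripper_width: 54.2
```

>>> drive_tool([
  [0.263,[0,0,0.002],0],
  [0.263,[0,0,0],0],
  [0.263,[0,0,0],0],
])

```text
clock: 27.18
position: [542.2, 186.9, 12.7]
ee_rot: [0.999, -0.044, 0.0, -0.0]
contact_force: [-0.4, 0.6, -1.7]
gripper_width: 53.9
```

>>> drive_tool([
  [0.263,[0,0,0.0025],0],
  [0.263,[0,0,0],0],
  [0.263,[0,0,0],0],
])

```text
clock: 27.55
position: [542.2, 187.0, 12.3]
ee_rot: [0.999, -0.044, 0.0, -0.0]
contact_force: [-1.4, 0.2, 4.5]
gripper_width: 53.9
```

>>> drive_tool([
  [0.263,[0,0,0.0015],0],
  [0.263,[0,0,0],0],
  [0.263,[0,0,0],0],
])

```text
clock: 27.92
position: [542.2, 187.0, 12.3]
ee_rot: [0.999, -0.044, 0.0, -0.0]
contact_force: [-2.4, -0.9, 6.9]
gripper_width: 53.8
```

>>> drive_tool([
  [0.32,[0,0,-0.001],0],
  [0.38,[0,0,0],0],
  [0.45,[0,0,0],0],
  [0.7,[0,0,0],0],
  [1,[0,0,0],0],
  [1,[0,0,0],0],
  [1,[0,0,0],0],
])

```text
clock: 28.8
position: [542.2, 186.9, 11.7]
ee_rot: [0.999, -0.044, 0.0, -0.0]
contact_force: [-0.1, 0.4, 0.5]
gripper_width: 85.2
```

```bash
python3 st.py 27
```

```text
28.8 [542.2 186.9  11.7] rel [-130.34  329.26] F ex,ey,z [-0.19  0.32  0.48] T [ 0.015 -0.03   0.015] w 85.15
```

View pics/w27.png

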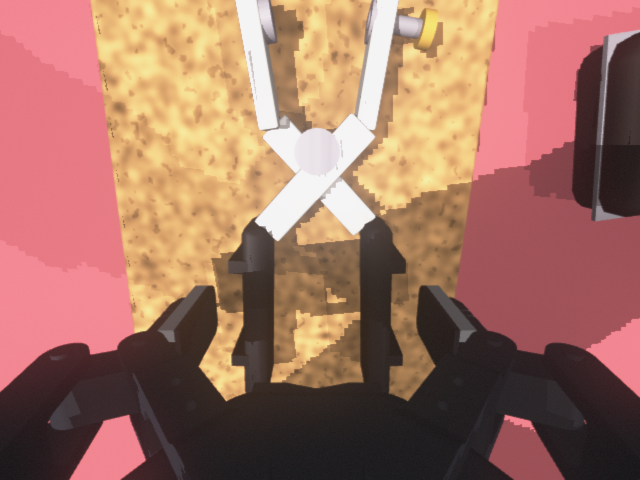

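Released, with the handles sprung open. Next I lift straight up and check.

>>> drive_tool([
  [1,[0,0,-0.03],0],
  [1,[0,0,-0.06],0],
  [1,[0,0,-0.1],0],
  [1,[0,0,-0.15],0],
  [1,[0,0,-0.15],0],
  [1,[0,0,-0.15],0],
  [1,[0,0,-0.1],0],
  [1,[0,0,0],0],
  [1,[0,0,0],0],
])

```text
clock: 29.98
position: [541.5, 186.7, 233.5]
ee_rot: [0.999, -0.044, -0.0, -0.0]
contact_force: [-0.5, 0.7, -0.4]
gripper_width: 85.2
```

```bash
python3 st.py 28 s; python3 - <<'E'
from h import *
im=snap('top','t28')
E
```

```text
29.975 [541.5 186.7 233.5] rel [-130.87  328.88] F ex,ey,z [-0.68  0.53 -0.36] T [-0.065  0.006 -0.007] w 85.24
```

View pics/w28.png

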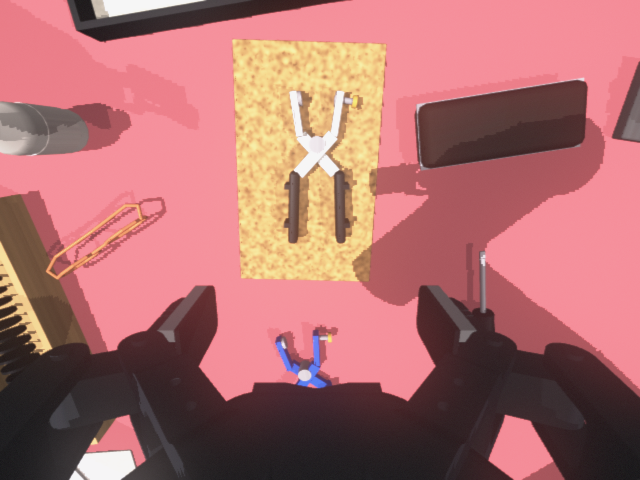

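View pics/s28.png

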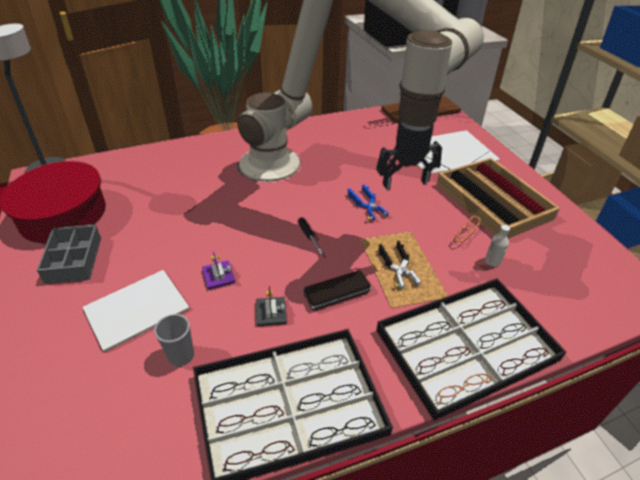

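View pics/c_s28.png

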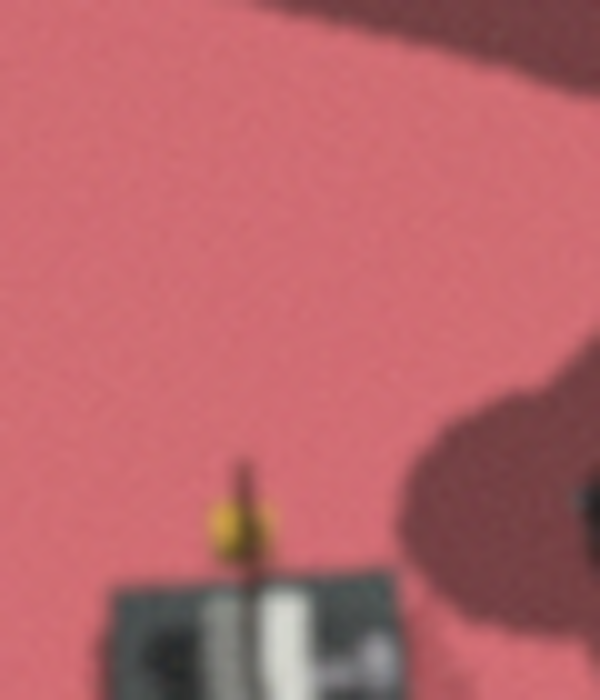

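```bash
python3 -c "
from bench import *
print(job_done())"
```

```text
the job is handed in; nothing more can be done
None
```

The stud is clicked shut and the pliers are back flat on the cork mat, in practically the pose they started from. I handed the job in at about 30 s.

**The squeeze:** I picked the pliers up at 54 mm over the handles and brought them in level along the flap. I then squeezed in steps of about 0.5 mm until the wrist picture showed the cap jump home, at about 38 mm over the handles. The sideways wrist force stayed at about 1 N or less in every reading. That gives the difference between the two jaws, not the squeeze itself, so I can't confirm directly that each jaw stayed under 12 N.

**Afterwards:** I let the handles spring open, backed out and laid the pliers down. The mat contact force reached about 7 N before I released them.

**Last checks:**
- The scene picture shows the stud shut on the upright flap, with the holder and the other things where they stood.
- The wrist picture shows the pliers open on the mat, and the gripper is clear at 233 mm height.

**What disagreed:**
- **Gap between the dies:** its middle looked 1 to 1.5 mm to the -y side, where the description says 0 to 2 mm to +y. I centred by the pictures instead.
- **Dies moving forward:** as the handles closed, the dies moved about 4 mm further forward than I expected. I moved the tool back before they touched the stud.
- **Camera positions:** the scene and top cameras disagreed by up to about 8 mm in x on the first look, so I relied on the wrist camera.

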